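# Load the drying carrier and hitch its draw hook

### The arm

A 7-joint arm with a two-finger parallel gripper is mounted at the origin on the work surface. World frame = base frame: x ahead of the robot, y to its left, z up, the work surface at z = 0. Lengths are in mm, angles in rad, forces in N, time in s.
With the tool pointing down it reaches from about 400 to 875 mm from the base axis. Payload 6.5 kg.
Tool frame: the origin (TCP) lies between the finger pads; the fingertips stand 14 mm ahead of it and the grasp point (between the pads) lies 5 mm behind it (bot.nose_length is the z of the fingertips in the tool frame, in mm); z points along the fingers, y is the direction in which the jaws open and shut (so a half turn about z gives the same grasp; the last joint's range is limited). The gripper opens to 88 mm and grips with 3 to 60 N. Pads are 18 mm wide; open, the fingers measure 123 mm over their backs; the gripper's body (75 mm by 187 mm) begins 45 mm behind the grasp point.
Start: joints at [-1.324, 0.536, -0.004, 1.538, 0.003, 1.067, -0.071], TCP at [200.015, 618.453, 252.716] pointing down, gripper open.
Joint ranges: [-2.7, 2.7], [-0.37, 2.16], [-1.27, 1.26], [0.24, 2.4], [-1.31, 4.45], [0.19, 1.91], [-2.76, 2.76]. Speed limits (rad/s): [2.39, 2.39, 3.14, 3.14, 3.14, 3.14, 3.14].

### API

Orientations are given as a unit quaternion [w, x, y, z].
In Python, from cell import bot, vision, models gives the robot as it stands.
- The arm moves only by the tool servo_tool, never from a script. Its argument "commands" is a list of rows, each a list of 5 numbers: the opening, from -1 (shut) to 1 (fully open), then the shift along the world's x, y, z in m, then the turn about the world's z in degrees. In form: [[grip, tx, ty, tz, spin], ...]. A call has exactly 5 rows; each row is the pose to reach, as a shift and turn from the pose commanded when the call began; what a row does not reach only later rows make up. A row lasts 1/8 s, in which the tool goes at most 62.5 mm and 10.7 degrees, less where a joint would pass 70% of its speed; a pose out of reach is approached as far as the arm can. A call with a gripper value outside its range is refused whole. The fingers move at their own pace and stop on an object; "squeeze" is the grip in N (left out, the last holds). Time passes only in rows, so rows that repeat a pose let the fingers close, or fill a call up. It gives the time, the measured TCP pose, the force and the opening at its end, in the units of the state.
- bot.read_state(): the state, without advancing time (a new reading comes with each control period).
- vision.camera(name): name is "side" or "top" or "wrist"; returns the picture (480x640x3 uint8, red, green, blue); there is no depth.
- vision.camera_params(name): a dict with "K" (3x3 intrinsics, pixels), "D" ([k1, k2, p1, p2, k3] as OpenCV has them; the pictures are not rectified), "R" (3x3) and "t" (3): a world point X has camera coordinates R X + t. Camera axes: x right, y down, z forward; pixel columns grow to the right and rows downward; lengths in mm; the calibration is good to about 2 mm. A picture is of the moment at which its call begins: read the wrist's pose just before it. camera_params takes no time and is no camera call; for the wrist camera it gives the pose at the moment of the call.
- bot.close_job(): hands the job in, once; it reports no verdict.
Trained networks look in the newest picture that a camera, given by its name, has taken for a name from the list of things; names that differ only in an ending like _2 or _b are one class to them, and where a whole thing is asked for, a point or a joint stands for the part that bears it (a point fixed in the world has none). Each returns a list of dicts, best first, with "score" (0 to 1); they miss things now and then, are a little off and sometimes report something else, mostly with a low value. They report only what shows in the picture. A call takes as long as a camera call. They do not tell look-alikes from the thing itself.
- models.regions_of(camera, target): "region" (480x640 bool, what is visible of it) and "box" ([left, top, right, bottom] in pixels, round what is visible of it).
- models.spot_point(camera, target): "pixel" ([column, row] in pixels: a listed point, or the origin of a listed thing).
The state is a dict: "clock": time; "joints": joint angles; "qvel": joint speeds; "tau": joint torques, N m; "eef_pos": TCP position; "orientation": TCP orientation; "ft_force": force on the tool from outside, world axes, zero at the start; "wrist_torque": the same for the moment, N m; "finger_gap": finger opening in mm.
Only numpy, scipy, OpenCV 4.12 (cv2) and the standard library are available. Lean on these libraries where they do the work, as an engineer would, in place of code of your own. Each camera call takes 0.05 s, during which the arm holds its last target.

### The job

Turn every rinsed square tube mouth-down over a drying peg of the carrier, one tube to a peg, each standing straight with its rim flat on the deck. When all the tubes are on, push the draw hook, lying flat on the deck, onto the carrier's tow pin until the sprung yellow latch gives way and snaps shut behind the pin, and leave it there; leave the holder, case and wrench alone.

Things in the scene. Friction and masses are not known exactly. Their poses are not given: they have to be found in the camera images.
- tube1: Blue plastic square tube, 46 x 46 mm outside, 100 mm long, walls and closed end 4 mm, 110 g, open at one end; starts lying on a flat side. Three or four of the four are present. Origin at its centre (23 mm above the bench as it lies); +x points out of the open mouth (rim at x = +50, closed end at -50 mm). On a peg, +x points straight down and the origin is 50 mm above the deck.
- tube2: Blue plastic square tube, 46 x 46 mm outside, 100 mm long, walls and closed end 4 mm, 110 g, open at one end; starts lying on a flat side. Three or four of the four are present. Origin at its centre (23 mm above the bench as it lies); +x points out of the open mouth (rim at x = +50, closed end at -50 mm). On a peg, +x points straight down and the origin is 50 mm above the deck.
- tube3: Blue plastic square tube, 46 x 46 mm outside, 100 mm long, walls and closed end 4 mm, 110 g, open at one end; starts lying on a flat side. Three or four of the four are present. Origin at its centre (23 mm above the bench as it lies); +x points out of the open mouth (rim at x = +50, closed end at -50 mm). On a peg, +x points straight down and the origin is 50 mm above the deck.
- tube4: Blue plastic square tube, 46 x 46 mm outside, 100 mm long, walls and closed end 4 mm, 110 g, open at one end; starts lying on a flat side. Three or four of the four are present. Origin at its centre (23 mm above the bench as it lies); +x points out of the open mouth (rim at x = +50, closed end at -50 mm). On a peg, +x points straight down and the origin is 50 mm above the deck.
- carrier: Green flat drying carrier, fixed to the bench: a deck plate 130 mm (x) by 540 mm (y) and 8 mm thick, from y = -335 to +205 mm of its origin, with a row of four white pegs along its y axis and a headed tow pin towards its -y end. Origin on the bench under the middle of the peg row, z up.
- peg1 (a point): Foot of drying peg 1 at the deck's top (8 mm above the bench), on the peg's axis. White upright peg 22 mm in diameter and 84 mm tall, coned over the last 16 mm to 8 mm at the tip; pegs stand 82 mm apart in a row, peg1 nearest the tow pin. A tube has 8 mm of play each way around a peg. Any tube may go on any peg.
- peg2 (a point): Foot of drying peg 2 at the deck's top (8 mm above the bench), on the peg's axis. White upright peg 22 mm in diameter and 84 mm tall, coned over the last 16 mm to 8 mm at the tip; pegs stand 82 mm apart in a row, peg1 nearest the tow pin. A tube has 8 mm of play each way around a peg. Any tube may go on any peg.
- peg3 (a point): Foot of drying peg 3 at the deck's top (8 mm above the bench), on the peg's axis. White upright peg 22 mm in diameter and 84 mm tall, coned over the last 16 mm to 8 mm at the tip; pegs stand 82 mm apart in a row, peg1 nearest the tow pin. A tube has 8 mm of play each way around a peg. Any tube may go on any peg.
- peg4 (a point): Foot of drying peg 4 at the deck's top (8 mm above the bench), on the peg's axis. White upright peg 22 mm in diameter and 84 mm tall, coned over the last 16 mm to 8 mm at the tip; pegs stand 82 mm apart in a row, peg1 nearest the tow pin. A tube has 8 mm of play each way around a peg. Any tube may go on any peg.
- pin (a point): Foot of the steel tow pin on the deck's top, on its axis, 92 mm from peg1 along the carrier's -y. Upright, 18 mm in diameter, with a yellow cap 40 mm in diameter, its underside 32 mm and top 38 mm above the deck, so the hook goes on only sideways, best from the carrier's open -y end, moving along its +y.
- hook: Loose draw hook lying flat, 245 mm long, 0.4 kg. Origin on the underside below its red grip block (56 mm long in x, 28 wide, 44 tall), +x towards the mouth. An 18 mm wide shank ends in an eye at x = -107 mm. The U-shaped head, 20 mm thick, runs from x = +50 to about +140, y -35 to +38 mm at its flared lips, which guide the pin in. Throat: right wall y = -12, back x = +62 mm.
- throat (a point): Centre of the hook's throat, on its underside: where the pin's axis is when the hook is pushed fully home (hook x = +72 mm, y = 0). Sideways play there is 3 mm each way.
- mouth (a point): Middle of the hook's mouth, on its underside, on the line of the shut latch (hook x = +114 mm, y = 0).
- latch (a joint): Yellow sprung latch, a 30 mm bar across the hook's mouth, hinged at hook x = +114, y = +18 mm. 0 rad = shut, up to 1.45 = folded inward along the throat's left wall. It only opens inward, pushed by the pin with 2 to 5 N, and springs shut once the pin's axis is about 37 mm past the mouth line (5 mm short of fully home); shut, it keeps the pin in.
- holder: Bystander: steel milling tool holder standing upright, 60 mm in diameter, 114 mm tall, tapering upward. Origin under its foot. Leave alone.
- case: Bystander: flat orange case, 70 x 100 x 30 mm. Origin under its centre. Leave alone.
- wrench: Bystander: steel wrench lying on the bench. Origin under its middle. Leave alone.
There are look-alikes about, which are no part of the job. What is shaped like the tube2 but brown, pink or turquoise is not meant.

How it is judged (in metres and radians):
On the way, in this order (a step that is already met when the one before it is completed fails the run):
1. every tube present stands mouth-down on its own peg, rim on the deck, released (angle between each of tube1, tube2, tube3, tube4's own x axis and vertical above 3 rad and z of tube1 in the frame of carrier between 0.05 and 0.064 m and (horizontal distance between tube1 and peg1 below 0.016 m or horizontal distance between tube1 and peg2 below 0.016 m or horizontal distance between tube1 and peg3 below 0.016 m or horizontal distance between tube1 and peg4 below 0.016 m) and z of tube2 in the frame of carrier between 0.05 and 0.064 m and (horizontal distance between tube2 and peg1 below 0.016 m or horizontal distance between tube2 and peg2 below 0.016 m or horizontal distance between tube2 and peg3 below 0.016 m or horizontal distance between tube2 and peg4 below 0.016 m) and z of tube3 in the frame of carrier between 0.05 and 0.064 m and (horizontal distance between tube3 and peg1 below 0.016 m or horizontal distance between tube3 and peg2 below 0.016 m or horizontal distance between tube3 and peg3 below 0.016 m or horizontal distance between tube3 and peg4 below 0.016 m) and z of tube4 in the frame of carrier between 0.05 and 0.064 m and (horizontal distance between tube4 and peg1 below 0.016 m or horizontal distance between tube4 and peg2 below 0.016 m or horizontal distance between tube4 and peg3 below 0.016 m or horizontal distance between tube4 and peg4 below 0.016 m) and not (contact force between tube1 and the fingers above 0.1 N) and not (contact force between tube2 and the fingers above 0.1 N) and not (contact force between tube3 and the fingers above 0.1 N) and not (contact force between tube4 and the fingers above 0.1 N)), for 0.3 s.
2. the pin pushes the latch open as it enters the hook's mouth (value of joint latch above 0.5 rad and x of pin in the frame of hook between 0.068 and 0.125 m and y of pin in the frame of hook between -0.02 and 0.02 m).
At the end, for the whole second after the job is handed in: Each tube mouth-down on a peg within 8 degrees, centre within 16 mm of the peg, origin 42 to 56 mm above the deck; hook flat on the deck (6 degrees, 5 mm), pin in its throat behind the latch, latch shut (under 0.15 rad), all at rest (angle between each of tube1, tube2, tube3, tube4's own x axis and vertical above 3 rad and z of tube1 in the frame of carrier between 0.05 and 0.064 m and (horizontal distance between tube1 and peg1 below 0.016 m or horizontal distance between tube1 and peg2 below 0.016 m or horizontal distance between tube1 and peg3 below 0.016 m or horizontal distance between tube1 and peg4 below 0.016 m) and z of tube2 in the frame of carrier between 0.05 and 0.064 m and (horizontal distance between tube2 and peg1 below 0.016 m or horizontal distance between tube2 and peg2 below 0.016 m or horizontal distance between tube2 and peg3 below 0.016 m or horizontal distance between tube2 and peg4 below 0.016 m) and z of tube3 in the frame of carrier between 0.05 and 0.064 m and (horizontal distance between tube3 and peg1 below 0.016 m or horizontal distance between tube3 and peg2 below 0.016 m or horizontal distance between tube3 and peg3 below 0.016 m or horizontal distance between tube3 and peg4 below 0.016 m) and z of tube4 in the frame of carrier between 0.05 and 0.064 m and (horizontal distance between tube4 and peg1 below 0.016 m or horizontal distance between tube4 and peg2 below 0.016 m or horizontal distance between tube4 and peg3 below 0.016 m or horizontal distance between tube4 and peg4 below 0.016 m) and value of joint latch below 0.15 rad and x of pin in the frame of hook between 0.062 and 0.106 m and y of pin in the frame of hook between -0.012 and 0.02 m and angle between hook's own z axis and vertical below 0.1 rad and z of pin in the frame of hook between -0.005 and 0.005 m and linear speed of each of tube1, tube2, tube3, tube4, hook below 0.03 m/s); the robot touches nothing.
It fails at once if the holder is shoved or knocked over (distance of holder from where it was at the start of the episode above 0.04 m or angle between holder's own z axis and vertical above 0.4 rad).
It fails at once if the case is shoved or knocked over (distance of case from where it was at the start of the episode above 0.04 m or angle between case's own z axis and vertical above 0.4 rad).
It fails at once if the wrench is shoved or knocked over (distance of wrench from where it was at the start of the episode above 0.04 m or angle between wrench's own z axis and vertical above 0.4 rad).
Of tube1, tube2, tube3, tube4 only 3 to 4 are there at a start; the rules pass over those that are not, and their reading is None.
At some moment in a run one of tube1, tube2, tube3, tube4, hook may be knocked a few centimetres aside while the robot is not near it.
It also fails if it takes over 208 s, if anything falls off the work surface, if the arm or the gripper's body presses on something with over 40 N, if the wrist force passes 120 N, or if a joint passes its speed limit or range.

## Working session

There is one attempt and no reset: what is moved stays moved. The work goes in short steps, Python scripts to look and compute and a tool call to move; the robot and the scene stay as the last step left them, time stands still between calls to the robot, and variables do not carry over. Pictures are saved under pics/ and viewed, and the job is handed in when it is done.

Besides the shell and the picture viewer there is one more tool, called after "Emit:" by a JSON object that holds its "api" and its "payload". servo_tool: Moves the arm, as the interface text tells. Its arguments: {"type":"object","properties":{"commands":{"type":"array","items":{"type":"array","items":{"type":"number"}}},"squeeze":{"type":"number"}},"required":["commands"]}

```bash
ls; mkdir -p pics; cat > h.py <<'E'
import numpy as np,cv2
from cell import bot,vision,models
def save(cam,name):
    im=vision.camera(cam); cv2.imwrite(f'pics/{name}.png',im[:,:,::-1]); return im
def ray(cam,px,P=None):
    P=P or vision.camera_params(cam); K=np.array(P['K'],float);D=np.array(P['D'],float);R=np.array(P['R']);t=np.array(P['t'])
    n=cv2.undistortPoints(np.array(px,float).reshape(-1,1,2),K,D).reshape(-1,2)
    d=np.c_[n,np.ones(len(n))]@R
    return -R.T@t,d
def onz(cam,px,z,P=None):
    c,d=ray(cam,px,P); return c+d*((z-c[2])/d[:,2])[:,None]
def proj(cam,X,P=None):
    P=P or vision.camera_params(cam)
    return cv2.projectPoints(np.array(X,float).reshape(-1,1,3),cv2.Rodrigues(np.array(P['R'],float))[0],np.array(P['t'],float),np.array(P['K'],float),np.array(P['D'],float))[0].reshape(-1,2)
E
python3 - <<'E'
from h import *
print(bot.read_state()['clock'], bot.nose_length)
for c in ['top','side','wrist']:
    save(c,c+'0')
    P=vision.camera_params(c); R=np.array(P['R']); print(c,-R.T@np.array(P['t']),R[2])
E
```

```text
pics
0.0 14.0
top [ 397.86531463   35.96698303 1370.38903939] [ 0.10552447  0.01907302 -0.99423378]
side [  54.59274809 -988.11232009  758.52124511] [ 0.36247953  0.77507522 -0.51755869]
wrist [132.28737281 640.8465675  383.38082948] [ 0.26322212 -0.08590732 -0.96090272]
```

View pics/top0.png

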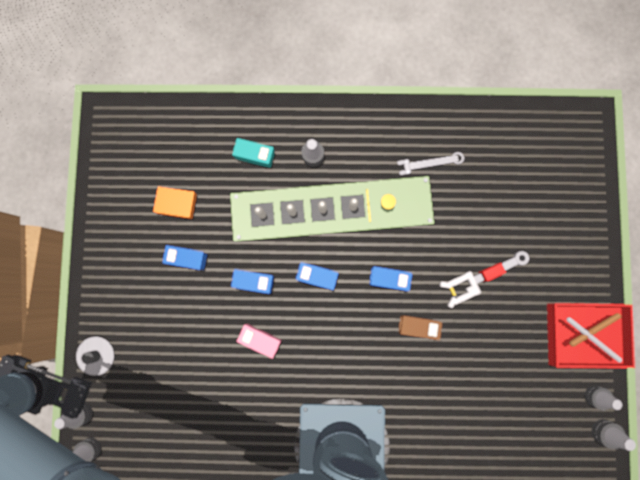

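View pics/side0.png

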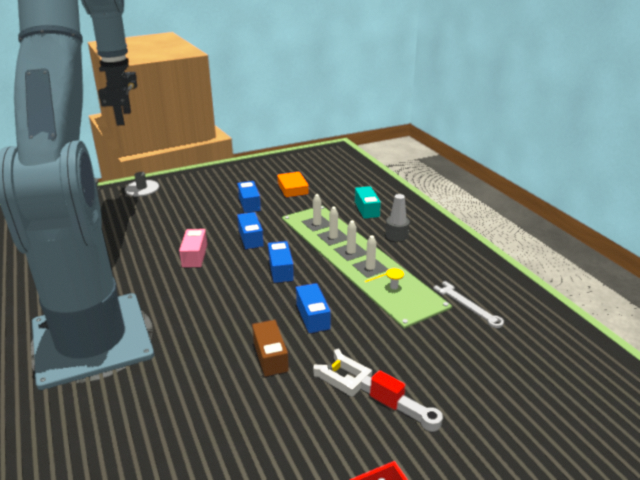

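View pics/wrist0.png

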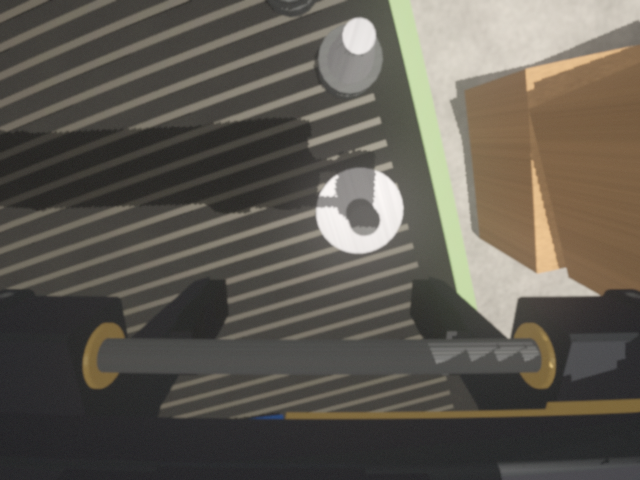

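```bash
python3 - <<'E'
import cv2
im=cv2.imread('pics/side0.png'); cv2.imwrite('pics/s0z.png',cv2.resize(im[170:340,220:420],(800,680))[:600])
im=cv2.imread('pics/top0.png'); cv2.imwrite('pics/t0z.png',cv2.resize(im[170:350,150:450],None,fx=2.66,fy=2.66,interpolation=cv2.INTER_CUBIC))
E
python3 - <<'E'
from h import *
vision.camera('top')
for n in ['tube1','peg1','peg2','peg3','peg4','pin','carrier','hook','throat','mouth']:
    r=models.spot_point('top',n)
    print(n,[(np.round(a['pixel'],1).tolist(),round(a['score'],2)) for a in r])
for r in models.regions_of('top','tube1'):
    ys,xs=np.nonzero(r['region']); print(r['box'],r['score'],cv2.minAreaRect(np.c_[xs,ys].astype(np.float32)))
E
```

```text
tube1 [([391.1, 277.0], 0.94), ([254.3, 153.4], 0.89), ([180.9, 258.3], 0.88), ([320.2, 276.1], 0.71), ([260.1, 342.1], 0.63), ([421.1, 324.2], 0.56)]
peg1 [([291.4, 212.8], 0.89), ([257.0, 211.2], 0.61), ([350.0, 205.9], 0.58), ([322.5, 213.5], 0.57)]
peg2 [([291.4, 212.8], 0.89), ([257.0, 211.2], 0.61), ([350.0, 205.9], 0.58), ([322.5, 213.5], 0.57)]
peg3 [([291.4, 212.8], 0.89), ([257.0, 211.2], 0.61), ([350.0, 205.9], 0.58), ([322.5, 213.5], 0.57)]
peg4 [([291.4, 212.8], 0.89), ([257.0, 211.2], 0.61), ([350.0, 205.9], 0.58), ([322.5, 213.5], 0.57)]
pin [([386.1, 204.9], 0.65), ([256.7, 282.1], 0.43)]
carrier []
hook [([487.8, 270.3], 0.83)]
throat [([463.8, 284.2], 0.96)]
mouth [([453.4, 291.7], 0.81), ([322.7, 277.1], 0.49)]
[238.8, 322.8, 280.2, 356.3] 0.94 ((258.71246337890625, 340.42352294921875), (40.39749526977539, 19.95923614501953), 25.201122283935547)
[372.9, 265.2, 409.4, 291.5] 0.85 ((390.7861022949219, 279.0929260253906), (40.34860610961914, 18.542556762695312), 8.530765533447266)
[160.2, 247.6, 205.9, 269.6] 0.83 ((184.59519958496094, 257.76702880859375), (42.224910736083984, 18.03611946105957), 10.12467098236084)
[296.7, 262.9, 334.0, 289.7] 0.8 ((316.76416015625, 276.0754699707031), (38.32359313964844, 17.856870651245117), 15.945395469665527)
[234.2, 139.3, 275.5, 168.7] 0.64 ((253.38412475585938, 152.93035888671875), (40.890113830566406, 21.503520965576172), 15.068490028381348)
[402.9, 313.7, 445.4, 341.7] 0.61 ((420.169921875, 326.4467468261719), (42.260284423828125, 20.06328773498535), 9.162347793579102)
[232.3, 269.6, 274.2, 293.1] 0.56 ((252.4471893310547, 281.6150817871094), (40.297760009765625, 17.384552001953125), 10.619654655456543)
```

View pics/s0z.png

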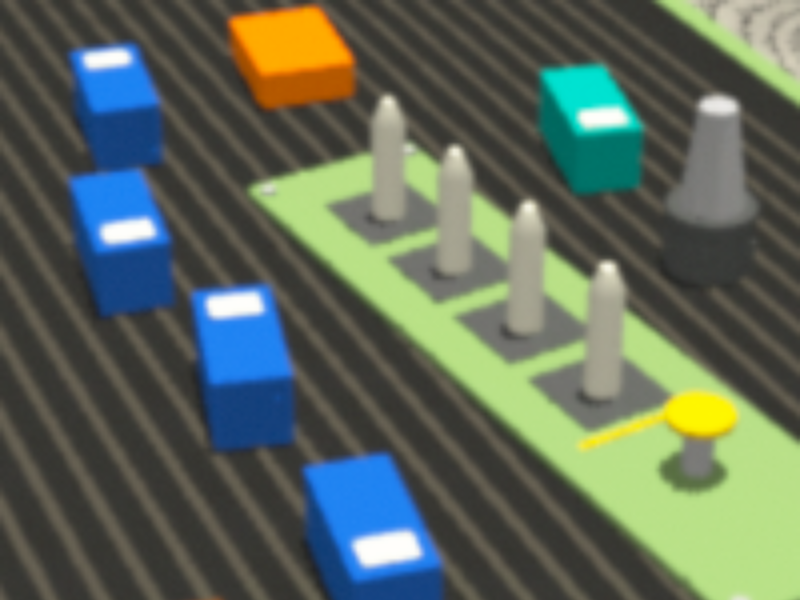

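View pics/t0z.png

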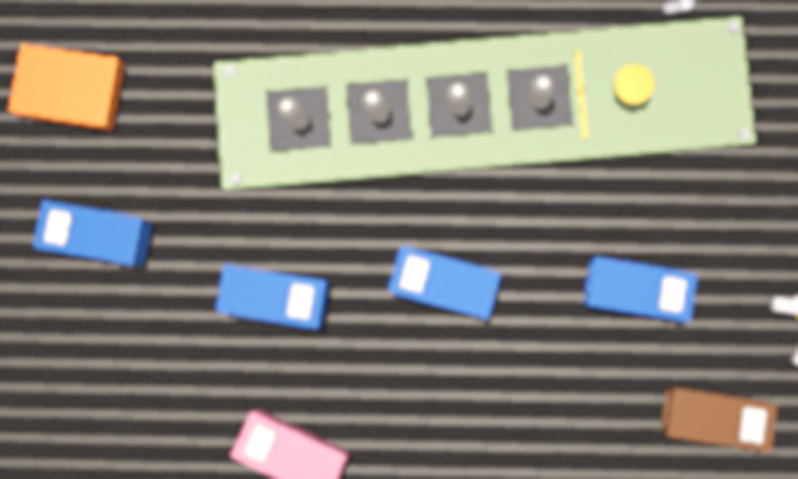

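```bash
python3 - <<'E'
import cv2,numpy as np
im=cv2.imread('pics/side0.png')
a=[cv2.resize(im[y:y+60,x:x+50],(400,290),interpolation=cv2.INTER_CUBIC) for x,y in [(228,175),(230,205),(260,235),(290,278)]]
o=np.vstack([np.hstack(a[:2]),np.hstack(a[2:])]); cv2.imwrite('pics/s0y.png',np.clip(o*1.5,0,255).astype('uint8'))
E
```

```text
(no output)
```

View pics/s0y.png

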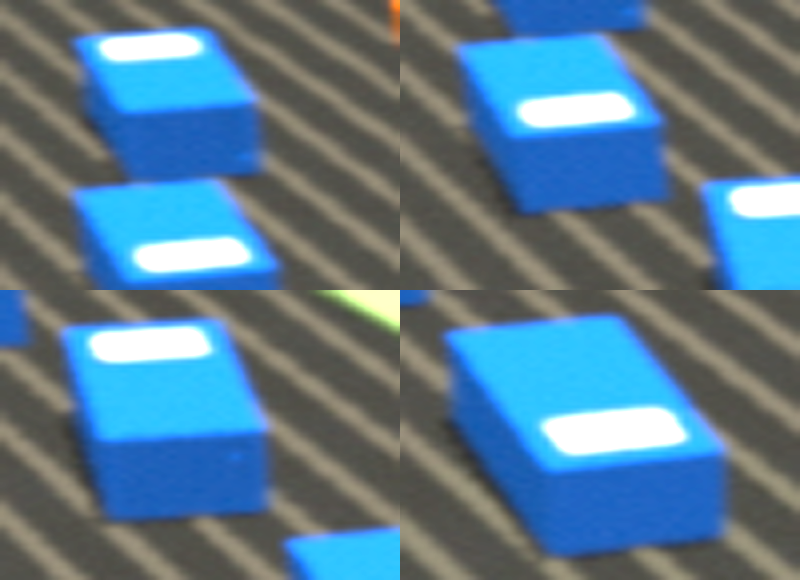

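```bash
python3 - <<'E'
from h import *
P=vision.camera_params('top')
for n,p in dict(A=(390.8,279.1),B=(316.8,276.1),C=(252.4,281.6),D=(184.6,257.8)).items():
    print(n,onz('top',[p],46,P).round(0))
for p in [(257,211.2),(291.4,212.8),(322.5,213.5),(350,205.9),(386.1,204.9)]: print(onz('top',[p],8,P).round(0))
print(onz('top',[(463.8,284.2),(453.4,291.7),(487.8,270.3),(521,259)],0,P).round(0))
print(bot.read_state())
E
```

```text
A [[ 435. -122.   46.]]
B [[440.  69.  46.]]
C [[423. 235.  46.]]
D [[482. 415.  46.]]
[[613. 234.   8.]]
[[610. 141.   8.]]
[[609.  57.   8.]]
[[631. -17.   8.]]
[[ 635. -114.    8.]]
[[ 425. -322.    0.]
 [ 405. -294.    0.]
 [ 463. -387.    0.]
 [ 494. -476.    0.]]
{'clock': 0.75, 'joints': array([-1.32421449,  0.53635896, -0.00441805,  1.53791143,  0.00262469,
        1.06732809, -0.07117747]), 'qvel': array([ 0.00024036, -0.0023884 , -0.00099446,  0.00132631,  0.00117475,
       -0.00063849,  0.00117804]), 'tau': array([-1.19060337e-04, -5.70841348e+01,  9.89987254e-01, -2.51895154e+01,
       -5.63159678e-02,  1.09140525e-02,  1.91141106e-05]), 'eef_pos': array([199.99964701, 618.44657027, 252.73787358]), 'orientation': array([ 2.05917711e-05,  1.55711470e-01,  9.87802580e-01, -1.82845771e-06]), 'ft_force': array([-0.3706092 ,  0.32973504, -0.11854243]), 'wrist_torque': array([ 0.0140127 , -0.03046362,  0.00847694]), 'finger_gap': 88.1013262472948}
```

```bash
cat > fit.py <<'E'
from h import *
def fitcar(corn,P):
    # corn order: (+y,+xside) (-y,+x) (-y,-x) (+y,-x) ; carrier x = +x world approx
    L=np.array([[65,205],[65,-335],[-65,-335],[-65,205]],float)
    W=onz('top',corn,8,P)[:,:2]
    a,b=L-L.mean(0),W-W.mean(0)
    U,S,Vt=np.linalg.svd(a.T@b); R=(U@Vt).T
    t=W.mean(0)-R@L.mean(0); return R,t,W-(L@R.T+t)
E
python3 - <<'E'
from fit import *
im=cv2.imread('pics/top0.png')
hsv=cv2.cvtColor(im,cv2.COLOR_BGR2HSV)
m=cv2.inRange(hsv,(30,50,60),(50,255,255)); m[:120]=0;m[:,:120]=0;m[300:]=0;m[:,560:]=0
P=vision.camera_params('top')
c,_=cv2.findContours(m,0,2); c=max(c,key=cv2.contourArea); r=cv2.minAreaRect(c); print(r)
b=cv2.boxPoints(r); print(b)
h=cv2.convexHull(c); q=cv2.approxPolyDP(h,6,True).reshape(-1,2); print(q)
q=q.astype(float)
# order
l=q[np.argsort(q[:,0])]; L=l[:2][np.argsort(l[:2,1])]; Rr=l[2:][np.argsort(l[2:,1])]
corn=[L[0],Rr[0],Rr[1],L[1]]
R,t,res=fitcar(corn,P); print(R,t,res.round(1))
for i in range(4): print('peg',i+1,(R@[0,-123+82*i]+t).round(1))
print('pin',(R@[0,-215]+t).round(1))
X=[[*(R@[0,y]+t),92] for y in(-123,-41,41,123)]+[[*(R@[0,-215]+t),46]]
pp=proj('top',X,P); print(pp)
for a in pp: cv2.circle(im,tuple(int(round(v)) for v in a),2,(0,0,255),-1)
blue=cv2.inRange(hsv,(105,120,60),(118,255,255))
cs,_=cv2.findContours(blue,0,2)
for c in cs:
    if cv2.contourArea(c)>300:
        h=cv2.convexHull(c); r=cv2.minAreaRect(h); b=cv2.boxPoints(r); W=onz('top',b,46,P)[:,:2]
        e=[W[1]-W[0],W[2]-W[1]]; n=[np.linalg.norm(v) for v in e]; k=int(np.argmax(n)); v=e[k]; 
        print(W.mean(0).round(1),np.round(n,1),'axis deg',round(np.degrees(np.arctan2(v[1],v[0]))%180,1))
cv2.imwrite('pics/t0f.png',cv2.resize(im[130:330,150:450],None,fx=2.66,fy=2.66))
E
```

```text
((368.0473937988281, 229.05308532714844), (2.5051000118255615, 76.32015228271484), 85.10090637207031)
[[329.91977 231.06403]
 [405.9611  224.5462 ]
 [406.17502 227.04214]
 [330.1337  233.55997]]
[[406 225]
 [330 232]]Traceback (most recent call last):
  File "<stdin>", line 12, in <module>
IndexError: index 0 is out of bounds for axis 0 with size 0
```

Saturation threshold was off; widen it.

```bash
cat > ana.py <<'E'
from fit import *
def analyse(im,P,out,corn=None):
    # im BGR
    hsv=cv2.cvtColor(im,cv2.COLOR_BGR2HSV)
    m=cv2.inRange(hsv,(32,40,110),(75,255,255)); m[:120]=0;m[:,:120]=0;m[300:]=0;m[:,560:]=0
    c,_=cv2.findContours(m,0,2); c=max(c,key=cv2.contourArea); h=cv2.convexHull(c)
    q=cv2.approxPolyDP(h,6,True).reshape(-1,2).astype(float); print(q.tolist())
    if len(q)==4:
        l=q[np.argsort(q[:,0])]; L=l[:2][np.argsort(l[:2,1])]; Rr=l[2:][np.argsort(l[2:,1])]
        R,t,res=fitcar([L[0],Rr[0],Rr[1],L[1]],P); print(R.round(4).tolist(),t.round(1),res.round(1).tolist())
        for i in range(4): print('peg',i+1,(R@[0,-123+82*i]+t).round(1))
        print('pin',(R@[0,-215]+t).round(1))
        X=[[*(R@[0,y]+t),92] for y in(-123,-41,41,123)]+[[*(R@[0,-215]+t),46]]
        for a in proj('top',X,P): cv2.circle(im,tuple(int(round(v)) for v in a),2,(0,0,255),-1)
    blue=cv2.inRange(hsv,(103,120,60),(122,255,255)); blue=cv2.morphologyEx(blue,cv2.MORPH_CLOSE,np.ones((9,9)))
    cs,_=cv2.findContours(blue,0,2)
    for c in cs:
        if 300<cv2.contourArea(c)<2000:
            r=cv2.minAreaRect(cv2.convexHull(c)); b=cv2.boxPoints(r); W=onz('top',b,46,P)[:,:2]
            e=[W[1]-W[0],W[2]-W[1]]; n=[np.linalg.norm(v) for v in e]; k=int(np.argmax(n)); v=e[k]
            print(W.mean(0).round(1),np.round(n,1),'axis deg',round(np.degrees(np.arctan2(v[1],v[0]))%180,1))
    cv2.imwrite(f'pics/{out}.png',cv2.resize(im[130:330,150:450],None,fx=2.66,fy=2.66))
E
python3 - <<'E'
from ana import *
analyse(cv2.imread('pics/top0.png'),vision.camera_params('top'),'t0f')
E
```

```text
[[429.0, 177.0], [433.0, 224.0], [232.0, 239.0], [232.0, 192.0]]
[[0.9962, -0.0867], [0.0867, 0.9962]] [619.4  98.1] [[-1.0, -4.2], [-0.2, -0.1], [1.0, 1.5], [0.1, 2.7]]
peg 1 [630.1 -24.4]
peg 2 [623.   57.3]
peg 3 [615.9 139. ]
peg 4 [608.7 220.7]
pin [ 638.  -116.1]
[423.1 236.9] [ 51.1 107.4] axis deg 82.8
[ 436.8 -121.4] [ 52.2 106.8] axis deg 82.6
[440.2  69. ] [ 52.2 105. ] axis deg 75.6
[483.3 416. ] [ 51.5 114.4] axis deg 80.9
```

View pics/t0f.png

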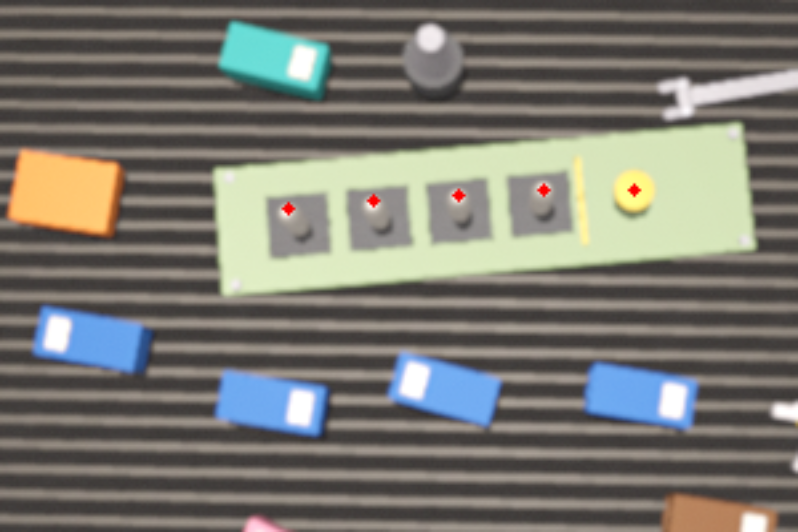

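Emit:
{"api": "servo_tool", "payload": {"commands": [[1,0.04,-0.04,0,-10],[1,0.08,-0.08,0,-20],[1,0.12,-0.12,0,-30],[1,0.16,-0.16,0,-40],[1,0.19,-0.19,0,-50]]}}

```text
clock: 1.38
eef_pos: [392.0, 426.3, 253.1]
orientation: [0.0, 0.562, 0.827, 0.0]
ft_force: [-0.4, 0.9, 0.2]
finger_gap: 88.2
```

Emit:
{"api": "servo_tool", "payload": {"commands": [[1,0.02,-0.03,0,-10],[1,0.033,-0.058,0,-20],[1,0.033,-0.058,0,-29],[1,0.033,-0.058,0,-29],[1,0.033,-0.058,0,-29]]}}

```text
clock: 2.0
eef_pos: [422.7, 371.0, 252.7]
orientation: [-0.0, 0.747, 0.665, 0.0]
ft_force: [0.7, 0.2, 0.1]
finger_gap: 88.0
```

```bash
python3 - <<'E'
from h import *
save('wrist','w1'); s=bot.read_state(); print(s['clock'],s['eef_pos'],s['orientation'],s['joints'])
E
```

```text
2.05 [422.63679278 371.0364047  252.70808051] [-1.13557621e-04  7.47286805e-01  6.64501631e-01  2.96964480e-06] [-1.08532613  0.40135091  0.36957193  1.79270283 -0.17114617  0.97889114
 -0.76380267]
```

View pics/w1.png

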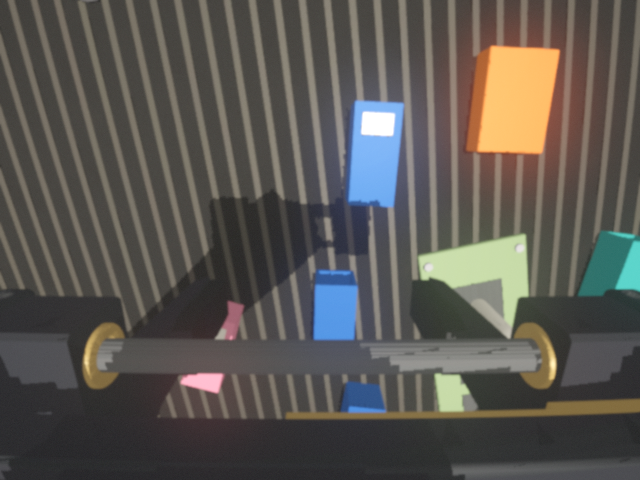

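```bash
python3 - <<'E'
import cv2,numpy as np
im=cv2.imread('pics/w1.png')
a=cv2.resize(im[262:312,305:365],(400,333),interpolation=cv2.INTER_CUBIC)
b=cv2.resize(im[170:220,340:400],(400,333),interpolation=cv2.INTER_CUBIC)
c=cv2.resize(im[370:420,335:395],(400,333),interpolation=cv2.INTER_CUBIC)[:260]
d=np.vstack([np.hstack([a,b]),np.hstack([c,c])]);cv2.imwrite('pics/w1z.png',np.clip(d*2.0,0,255).astype('uint8'))
E
```

```text
(no output)
```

View pics/w1z.png

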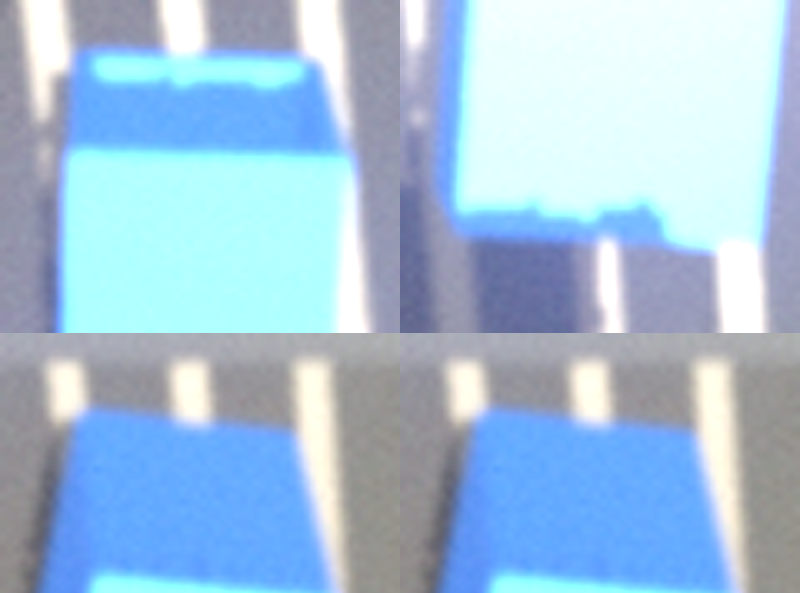

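Emit:
{"api": "servo_tool", "payload": {"commands": [[1,-0.002,-0.05,-0.03,0],[1,-0.004,-0.1,-0.06,0],[1,-0.004,-0.15,-0.09,0],[1,-0.004,-0.168,-0.13,0],[1,-0.004,-0.168,-0.16,0]]}}

```text
clock: 2.68
eef_pos: [418.7, 200.8, 91.6]
orientation: [0.0, 0.749, 0.663, -0.0]
ft_force: [0.4, 1.0, 0.3]
finger_gap: 87.9
```

Emit:
{"api": "servo_tool", "payload": {"commands": [[1,0,0,-0.04,0],[1,0,0,-0.0745,0],[1,0,0,-0.0745,0],[-0.05,0,0,-0.0745,0],[-0.05,0,0,-0.0745,0]], "squeeze": 5}}

```text
clock: 3.3
eef_pos: [419.3, 202.8, 18.7]
orientation: [0.0, 0.748, 0.663, 0.0]
ft_force: [0.4, 0.4, 0.2]
finger_gap: 70.3
```

Emit:
{"api": "servo_tool", "payload": {"commands": [[-0.3,0,0,0,0],[-0.3,0,0,0,0],[-0.3,0,0,0,0],[-0.3,0,0,0.02,0],[-0.3,0,0,0.04,0]]}}

```text
clock: 3.92
eef_pos: [418.7, 202.2, 58.5]
orientation: [-0.0, 0.749, 0.663, -0.001]
ft_force: [-0.5, 0.5, -1.2]
finger_gap: 46.3
```

```bash
python3 - <<'E'
from h import *
save('side','s2');save('wrist','w2'); s=bot.read_state(); print(s['clock'],s['eef_pos'],s['ft_force'],s['finger_gap'])
im=cv2.imread('pics/s2.png'); cv2.imwrite('pics/s2z.png',cv2.resize(im[150:350,150:400],(750,600)))
E
```

```text
4.025 [419.92778952 202.92965327  59.47979993] [ 0.14854959  0.17778122 -1.43245864] 45.86720008553651
```

View pics/s2z.png

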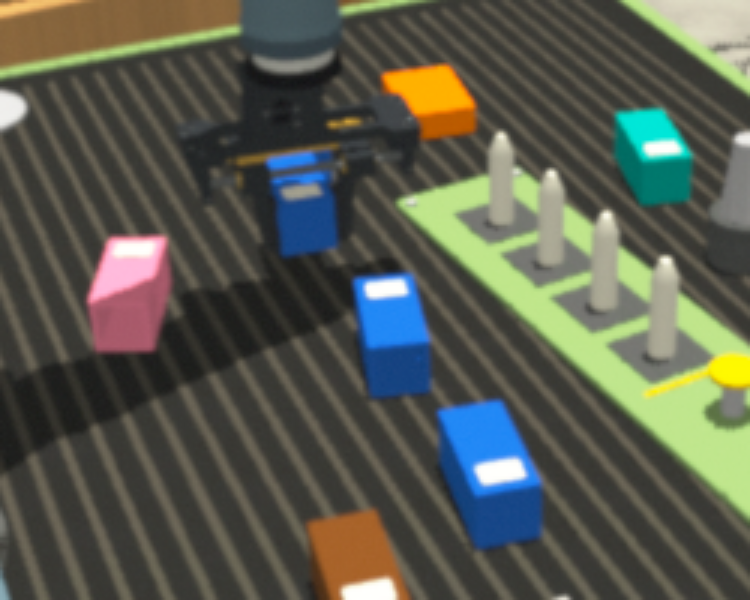

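View pics/w2.png

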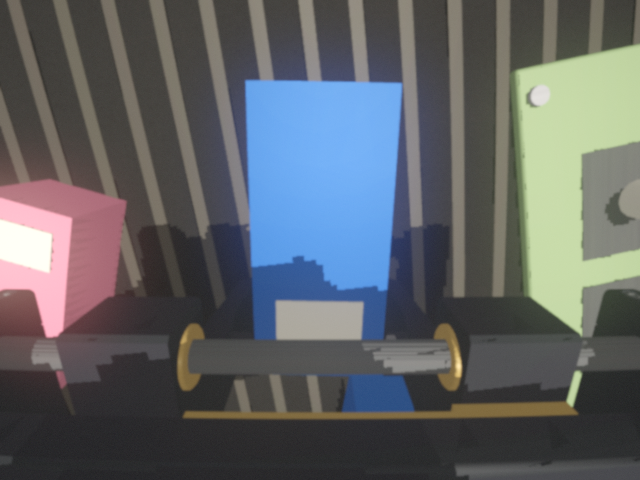

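Emit:
{"api": "servo_tool", "payload": {"commands": [[-0.3,0,0,0.03,0],[-0.3,0,0,0.06,0],[-0.3,0,0,0.09,0],[-0.3,0,0,0.09,0],[-0.3,0,0,0.09,0]], "squeeze": 3}}

```text
clock: 4.65
eef_pos: [418.3, 202.3, 147.2]
orientation: [-0.0, 0.748, 0.663, -0.001]
ft_force: [-0.9, -0.1, -1.3]
finger_gap: 46.0
```

```bash
python3 - <<'E'
from h import *
save('side','s3');save('wrist','w3'); s=bot.read_state(); print(s['clock'],s['eef_pos'],s['ft_force'],s['finger_gap'])
im=cv2.imread('pics/s3.png');im2=cv2.imread('pics/w3.png'); cv2.imwrite('pics/s3z.png',np.hstack([cv2.resize(im[100:250,150:350],(400,300)),cv2.resize(im2,(400,300))]))
E
```

```text
4.75 [418.18049593 202.04143172 146.94030693] [ 1.06112692 -0.44117564 -1.16211449] 46.087771056489686
```

View pics/s3z.png

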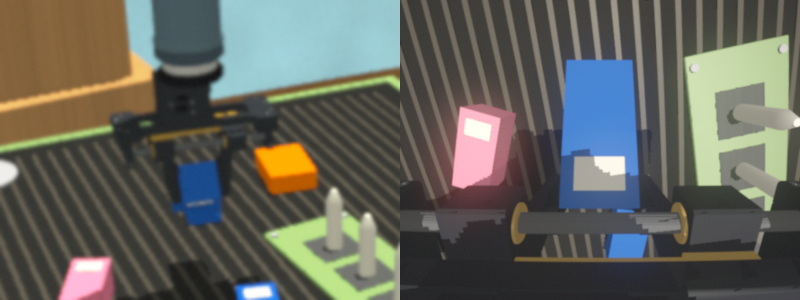

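Emit:
{"api": "servo_tool", "payload": {"commands": [[-0.3,0,0,0,0],[-0.3,0,0,0,0],[-0.3,0,0,0,0],[-0.3,0,0,0,0],[-0.3,0,0,0,0]], "squeeze": 3}}

```text
clock: 5.38
eef_pos: [419.0, 202.5, 148.3]
orientation: [0.0, 0.749, 0.663, 0.0]
ft_force: [0.5, 0.1, -1.0]
finger_gap: 45.9
```

```bash
cat > look.py <<'E'
import sys
from h import *
n=sys.argv[1]; x,y,w,h=map(int,(sys.argv[2].split(',') if len(sys.argv)>2 else '150,100,200,150'.split(',')))
save('side','s'+n);save('wrist','w'+n); s=bot.read_state(); print(round(s['clock'],2),s['eef_pos'].round(1),s['ft_force'].round(1),round(s['finger_gap'],1))
im=cv2.imread(f'pics/s{n}.png');im2=cv2.imread(f'pics/w{n}.png'); cv2.imwrite(f'pics/s{n}z.png',np.hstack([cv2.resize(im[y:y+h,x:x+w],(400,300)),cv2.resize(im2,(400,300))]))
E
python3 look.py 4
```

```text
5.47 [419.  202.5 148.3] [-0.5  1.2 -1.8] 46.0
```

View pics/s4z.png

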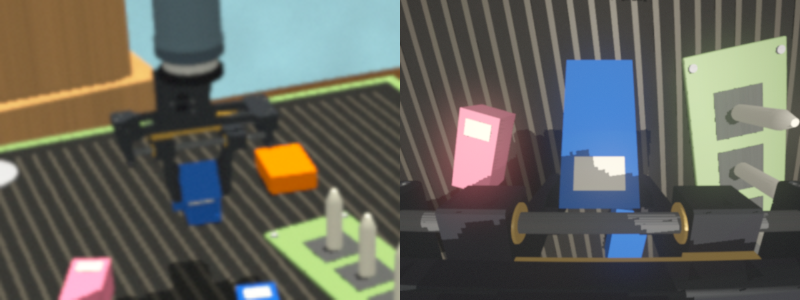

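```bash
cat > tilt.py <<'E'
from h import *
def rimproj(P,s,th,d,sgn,cam='wrist'):
    # sgn=+1: mouth toward +tool x(camera side); returns upper rim 2 pts, lower rim 2 pts, closed-top edge
    from scipy.spatial.transform import Rotation as Ro
    q=s['orientation']; R=Ro.from_quat([q[1],q[2],q[3],q[0]]).as_matrix()
    g=s['eef_pos']-5*R[:,2]
    hx=sgn*R[:,0]; up=np.array([0,0,1.]); yy=R[:,1]
    a=hx*np.cos(th)-up*np.sin(th); v=hx*np.sin(th)+up*np.cos(th)
    pts=[g+(100-d)*a+23*v+k*23*yy for k in(-1,1)]+[g+(100-d)*a-23*v+k*23*yy for k in(-1,1)]+[g-d*a+23*v+k*23*yy for k in(-1,1)]
    return proj(cam,pts,P)
E
python3 - <<'E'
from tilt import *
P=vision.camera_params('wrist');s=bot.read_state()
for th in range(0,91,10): print(th,rimproj(P,s,np.radians(th),14,1).round(0)[:4].tolist())
E
```

```text
0 [[238.0, 92.0], [398.0, 92.0], [264.0, 108.0], [373.0, 108.0]]
10 [[248.0, 90.0], [388.0, 90.0], [269.0, 123.0], [368.0, 123.0]]
20 [[257.0, 96.0], [380.0, 96.0], [273.0, 140.0], [364.0, 140.0]]
30 [[264.0, 108.0], [373.0, 108.0], [277.0, 159.0], [360.0, 159.0]]
40 [[269.0, 123.0], [368.0, 123.0], [280.0, 179.0], [358.0, 179.0]]
50 [[273.0, 140.0], [364.0, 140.0], [282.0, 199.0], [356.0, 199.0]]
60 [[277.0, 159.0], [360.0, 159.0], [283.0, 220.0], [354.0, 220.0]]
70 [[280.0, 179.0], [358.0, 179.0], [284.0, 242.0], [353.0, 242.0]]
80 [[282.0, 199.0], [356.0, 199.0], [285.0, 263.0], [352.0, 263.0]]
90 [[283.0, 220.0], [354.0, 220.0], [285.0, 286.0], [352.0, 286.0]]
```

View pics/w4.png

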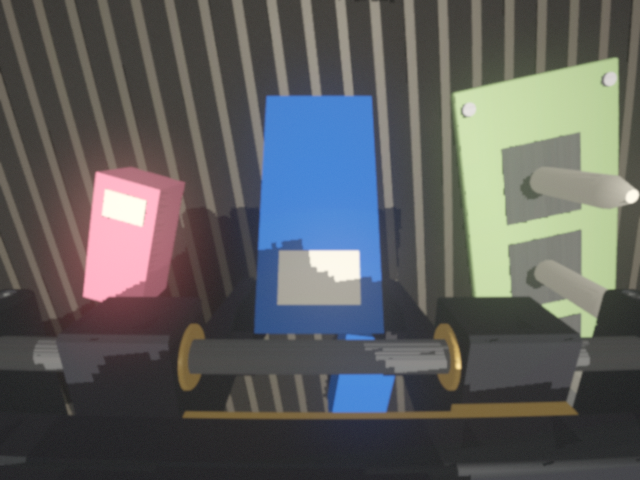

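Emit:
{"api": "servo_tool", "payload": {"commands": [[-0.3,0.03,-0.012,0.03,0],[-0.3,0.075,-0.03,0.03,0],[-0.3,0.125,-0.05,0.03,0],[-0.3,0.165,-0.065,0.03,0],[-0.3,0.179,-0.071,0.03,0]], "squeeze": 3}}

```text
clock: 6.1
eef_pos: [599.9, 129.7, 178.1]
orientation: [0.001, 0.749, 0.662, 0.0]
ft_force: [-1.1, 0.5, -1.6]
finger_gap: 46.2
```

```bash
python3 look.py 5 200,80,200,150
```

```text
6.2 [598.5 130.6 177.9] [-0.5  0.1 -2.5] 46.2
```

View pics/s5z.png

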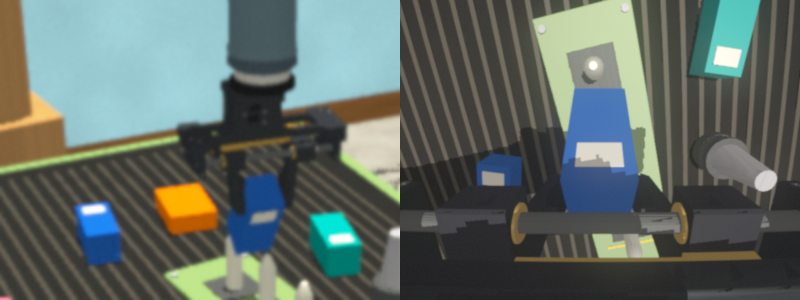

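Emit:
{"api": "servo_tool", "payload": {"commands": [[-0.3,0,0,0.06,0],[-0.3,0,0,0.06,0],[-0.3,0,0,0.035,0],[-0.3,0,0,0.095,0],[-0.3,0,0,0.07,0]], "squeeze": 3}}

```text
clock: 6.82
eef_pos: [600.2, 133.1, 252.7]
orientation: [0.002, 0.748, 0.664, 0.004]
ft_force: [0.7, -0.1, -1.5]
finger_gap: 46.1
```

```bash
python3 look.py 6 200,80,200,150
```

```text
6.92 [595.1 132.6 245.9] [-0.8 -0.4 -1.5] 46.1
```

View pics/s6z.png

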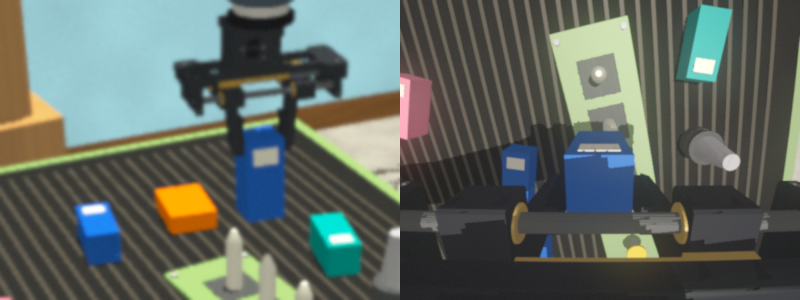

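View pics/w6.png

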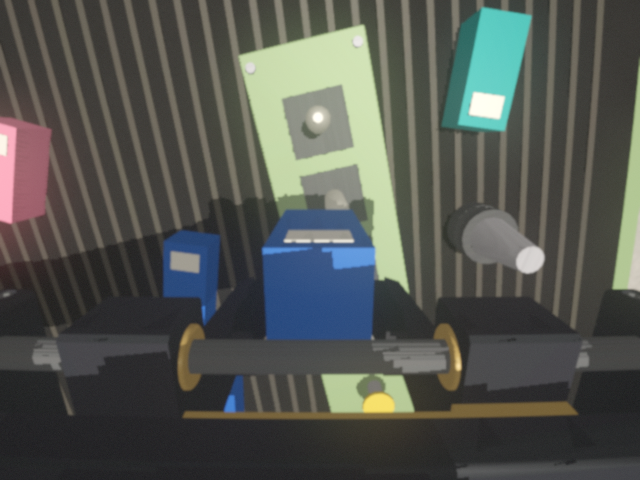

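```bash
python3 - <<'E'
from tilt import *
P=vision.camera_params('wrist');s=bot.read_state()
for d in (8,12):
  for th in range(60,131,10): print(d,th,rimproj(P,s,np.radians(th),d,1).round(0).tolist())
E
```

```text
8 60 [[278.0, 153.0], [360.0, 153.0], [285.0, 214.0], [354.0, 214.0], [254.0, 306.0], [382.0, 306.0]]
8 70 [[281.0, 174.0], [357.0, 174.0], [286.0, 236.0], [353.0, 236.0], [255.0, 295.0], [381.0, 295.0]]
8 80 [[283.0, 196.0], [355.0, 196.0], [286.0, 259.0], [352.0, 259.0], [256.0, 285.0], [380.0, 285.0]]
8 90 [[285.0, 218.0], [354.0, 218.0], [287.0, 282.0], [352.0, 282.0], [258.0, 276.0], [379.0, 276.0]]
8 100 [[286.0, 241.0], [353.0, 241.0], [287.0, 306.0], [352.0, 306.0], [260.0, 270.0], [377.0, 270.0]]
8 110 [[287.0, 263.0], [352.0, 263.0], [286.0, 330.0], [352.0, 330.0], [261.0, 265.0], [375.0, 265.0]]
8 120 [[287.0, 286.0], [352.0, 286.0], [285.0, 355.0], [353.0, 355.0], [263.0, 262.0], [374.0, 262.0]]
8 130 [[287.0, 310.0], [352.0, 310.0], [284.0, 381.0], [354.0, 381.0], [265.0, 262.0], [372.0, 262.0]]
12 60 [[278.0, 157.0], [360.0, 157.0], [284.0, 218.0], [354.0, 218.0], [252.0, 316.0], [384.0, 316.0]]
12 70 [[281.0, 177.0], [358.0, 177.0], [285.0, 240.0], [353.0, 240.0], [253.0, 303.0], [383.0, 303.0]]
12 80 [[283.0, 198.0], [356.0, 198.0], [286.0, 262.0], [353.0, 262.0], [254.0, 291.0], [382.0, 291.0]]
12 90 [[284.0, 220.0], [354.0, 220.0], [286.0, 284.0], [352.0, 284.0], [256.0, 280.0], [380.0, 280.0]]
12 100 [[285.0, 241.0], [353.0, 241.0], [286.0, 307.0], [353.0, 307.0], [258.0, 272.0], [379.0, 272.0]]
12 110 [[286.0, 263.0], [353.0, 263.0], [285.0, 331.0], [353.0, 331.0], [260.0, 265.0], [377.0, 265.0]]
12 120 [[286.0, 286.0], [352.0, 286.0], [284.0, 355.0], [354.0, 355.0], [261.0, 261.0], [375.0, 261.0]]
12 130 [[286.0, 309.0], [353.0, 309.0], [283.0, 381.0], [355.0, 381.0], [263.0, 258.0], [374.0, 258.0]]
```

```bash
python3 - <<'E'
from tilt import *
P=vision.camera_params('wrist');s=bot.read_state()
for d in (-12,-8,-4,0,4):
  for th in (80,85,90,95): print(d,th,rimproj(P,s,np.radians(th),d,1).round(0)[[0,1,4,5]].tolist())
E
```

```text
-12 80 [[286.0, 187.0], [353.0, 187.0], [264.0, 258.0], [373.0, 258.0]]
-12 85 [[287.0, 199.0], [352.0, 199.0], [265.0, 258.0], [372.0, 258.0]]
-12 90 [[288.0, 212.0], [351.0, 212.0], [266.0, 259.0], [371.0, 259.0]]
-12 95 [[288.0, 225.0], [351.0, 225.0], [267.0, 259.0], [370.0, 259.0]]
-8 80 [[286.0, 189.0], [353.0, 188.0], [263.0, 263.0], [374.0, 263.0]]
-8 85 [[286.0, 201.0], [352.0, 201.0], [264.0, 262.0], [373.0, 262.0]]
-8 90 [[287.0, 213.0], [352.0, 213.0], [265.0, 262.0], [372.0, 262.0]]
-8 95 [[288.0, 226.0], [351.0, 226.0], [265.0, 262.0], [372.0, 262.0]]
-4 80 [[285.0, 190.0], [354.0, 190.0], [261.0, 268.0], [375.0, 268.0]]
-4 85 [[286.0, 202.0], [353.0, 202.0], [262.0, 266.0], [375.0, 266.0]]
-4 90 [[287.0, 214.0], [352.0, 214.0], [263.0, 265.0], [374.0, 265.0]]
-4 95 [[287.0, 227.0], [352.0, 227.0], [264.0, 264.0], [373.0, 264.0]]
0 80 [[285.0, 192.0], [354.0, 192.0], [260.0, 273.0], [377.0, 273.0]]
0 85 [[285.0, 204.0], [353.0, 204.0], [261.0, 271.0], [376.0, 271.0]]
0 90 [[286.0, 216.0], [353.0, 216.0], [261.0, 269.0], [375.0, 268.0]]
0 95 [[287.0, 227.0], [352.0, 227.0], [262.0, 267.0], [375.0, 267.0]]
4 80 [[284.0, 194.0], [355.0, 194.0], [258.0, 279.0], [379.0, 279.0]]
4 85 [[285.0, 206.0], [354.0, 205.0], [259.0, 275.0], [378.0, 275.0]]
4 90 [[285.0, 217.0], [353.0, 217.0], [260.0, 272.0], [377.0, 272.0]]
4 95 [[286.0, 228.0], [353.0, 228.0], [260.0, 270.0], [376.0, 270.0]]
```

```bash
python3 - <<'E'
import cv2,numpy as np
im=cv2.imread('pics/w6.png'); a=cv2.resize(im[190:350,240:400],(600,600),interpolation=cv2.INTER_CUBIC)
cv2.imwrite('pics/w6z.png',np.clip(a*1.6,0,255).astype('uint8'))
E
```

```text
(no output)
```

View pics/w6z.png

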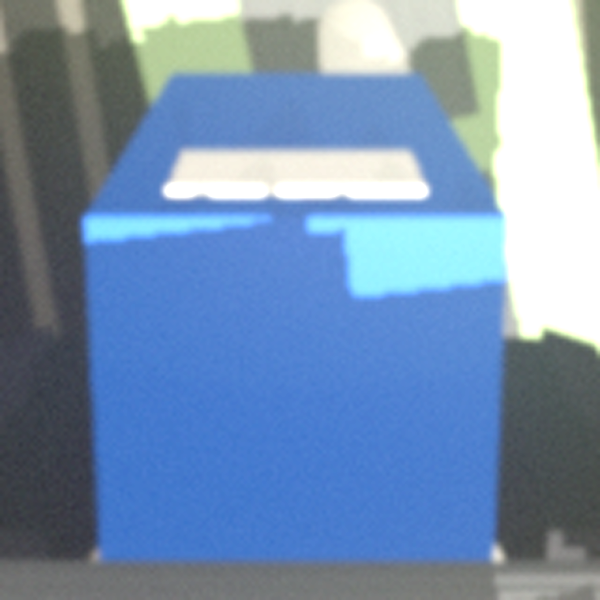

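```bash
python3 - <<'E'
from tilt import *
P=vision.camera_params('wrist');s=bot.read_state();save('wrist','w7');print(s['eef_pos'])
im=cv2.imread('pics/w7.png'); a=cv2.resize(im[190:350,240:400],(600,600),interpolation=cv2.INTER_CUBIC)
cv2.imwrite('pics/w7z.png',np.clip(a*1.6,0,255).astype('uint8'))
for d in (0,4,8,12):
  for th in (85,90,95): print(d,th,rimproj(P,s,np.radians(th),d,1).round(0)[[0,1,4,5]].tolist())
E
```

```text
[595.07608414 132.55655277 245.85174168]
0 85 [[285.0, 204.0], [353.0, 204.0], [261.0, 271.0], [376.0, 271.0]]
0 90 [[286.0, 216.0], [353.0, 216.0], [261.0, 269.0], [375.0, 268.0]]
0 95 [[287.0, 227.0], [352.0, 227.0], [262.0, 267.0], [375.0, 267.0]]
4 85 [[285.0, 206.0], [354.0, 205.0], [259.0, 275.0], [378.0, 275.0]]
4 90 [[285.0, 217.0], [353.0, 217.0], [260.0, 272.0], [377.0, 272.0]]
4 95 [[286.0, 228.0], [353.0, 228.0], [260.0, 270.0], [376.0, 270.0]]
8 85 [[284.0, 207.0], [354.0, 207.0], [257.0, 280.0], [379.0, 280.0]]
8 90 [[285.0, 218.0], [354.0, 218.0], [258.0, 276.0], [379.0, 276.0]]
8 95 [[285.0, 229.0], [353.0, 229.0], [259.0, 273.0], [378.0, 273.0]]
12 85 [[283.0, 209.0], [355.0, 209.0], [255.0, 285.0], [381.0, 285.0]]
12 90 [[284.0, 220.0], [354.0, 220.0], [256.0, 280.0], [380.0, 280.0]]
12 95 [[285.0, 230.0], [354.0, 230.0], [257.0, 276.0], [380.0, 276.0]]
```

View pics/w7z.png

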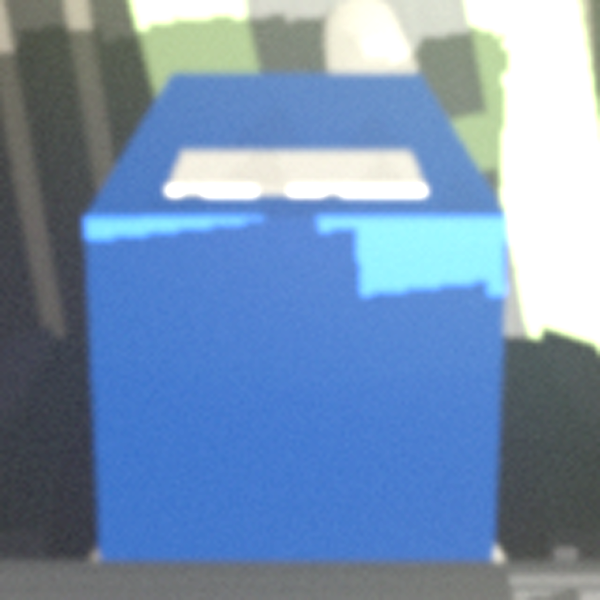

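Emit:
{"api": "servo_tool", "payload": {"commands": [[-0.3,0.002,0.02,0,0],[-0.3,0.005,0.04,0,0],[-0.3,0.008,0.065,0,0],[-0.3,0.01,0.081,0,0],[-0.3,0.01,0.081,0,0]]}}

```text
clock: 7.6
eef_pos: [607.8, 214.8, 247.9]
orientation: [-0.0, 0.747, 0.664, -0.0]
ft_force: [-0.2, 0.0, -0.5]
finger_gap: 46.2
```

```bash
python3 - <<'E'
from tilt import *
save('wrist','w8');save('side','s8');save('top','t8');P=vision.camera_params('wrist');s=bot.read_state();print(s['clock'],s['eef_pos'],s['ft_force'],s['finger_gap'])
for d,th in ((0,90),):
  print(d,th,rimproj(P,s,np.radians(th),d,1).round(0)[[0,1,4,5]].tolist())
print(proj('wrist',[[608.7,220.7,92],[608.7,220.7,8]],P))
E
```

```text
7.75 [608.15643231 211.19429277 248.22372417] [-0.60780774 -0.52884058 -1.48569729] 45.94854164677686
0 90 [[285.0, 216.0], [352.0, 216.0], [261.0, 269.0], [375.0, 269.0]]
[[318.02589001 215.86715649]
 [318.2347943  199.8005198 ]]
```

View pics/w8.png

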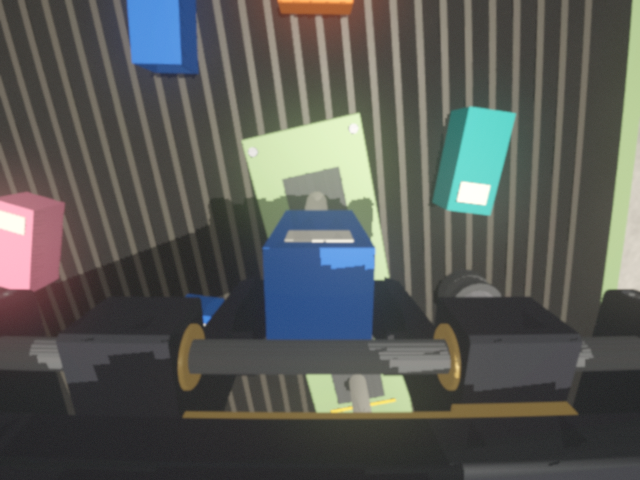

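View pics/s8.png

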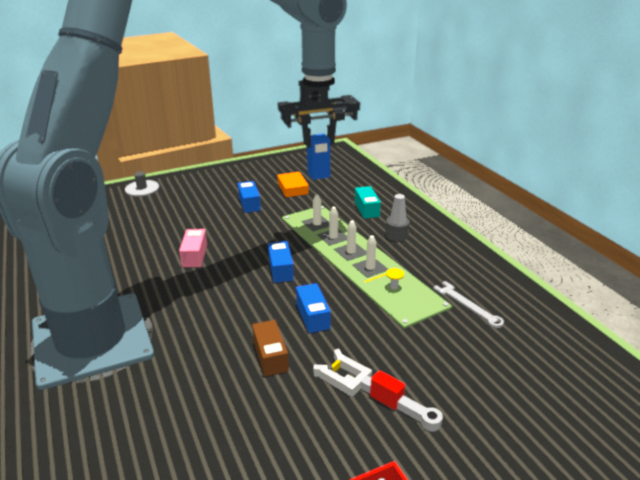

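View pics/t8.png

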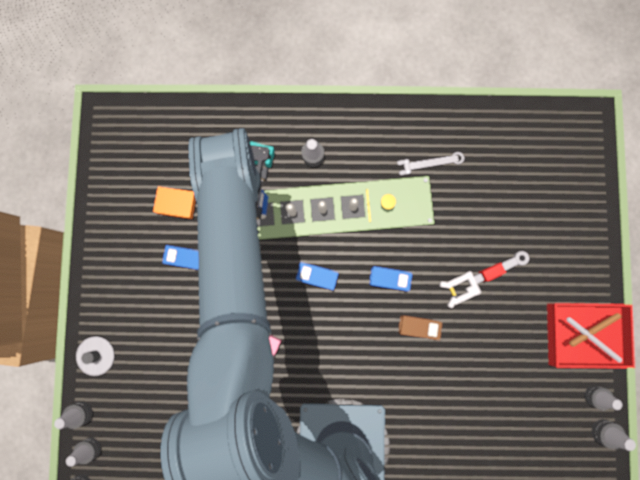

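Emit:
{"api": "servo_tool", "payload": {"commands": [[-0.3,0,0,-0.015,0],[-0.3,0,0,-0.03,0],[-0.3,0,0,-0.045,0],[-0.3,0,0,-0.052,0],[-0.3,0,0,-0.052,0]]}}

```text
clock: 8.38
eef_pos: [607.7, 212.3, 195.4]
orientation: [-0.0, 0.749, 0.663, -0.001]
ft_force: [0.1, -0.5, -0.9]
finger_gap: 46.0
```

```bash
python3 - <<'E'
from tilt import *
im2=save('wrist','w9');im=save('side','s9');P=vision.camera_params('wrist');s=bot.read_state();print(s['clock'],s['eef_pos'],s['ft_force'],s['finger_gap'])
print(proj('wrist',[[608.7,220.7,92],[608.7,220.7,8]],P))
cv2.imwrite('pics/9z.png',np.hstack([cv2.resize(im[100:260,240:400],(400,400)),cv2.resize(im2[160:360,220:420],(400,400))])[:,:,::-1])
E
```

```text
8.475 [608.37397346 212.47903627 196.57972412] [ 0.238603   -0.02757661 -1.29848351] 46.23448305844095
[[317.72573279 232.94758846]
 [317.99610533 210.29965648]]
```

View pics/9z.png

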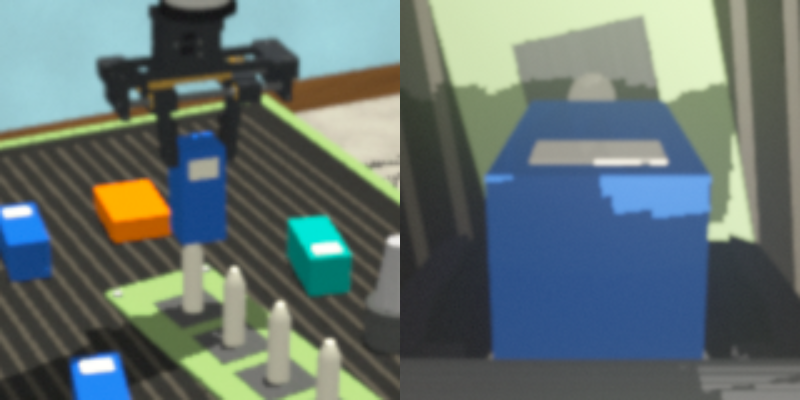

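Emit:
{"api": "servo_tool", "payload": {"commands": [[-0.3,0,0,-0.01,0],[-0.3,0,0,-0.02,0],[-0.3,0,0,-0.03,0],[-0.3,0,0,-0.04,0],[-0.3,0,0,-0.04,0]]}}

```text
clock: 9.1
eef_pos: [607.3, 212.3, 155.0]
orientation: [-0.0, 0.748, 0.663, -0.001]
ft_force: [-0.1, -1.1, -0.9]
finger_gap: 46.0
```

```bash
cat > lk.py <<'E'
import sys
from h import *
n=sys.argv[1]; x,y,w=map(int,sys.argv[2].split(',')); x2,y2,w2=map(int,sys.argv[3].split(',')) if len(sys.argv)>3 else (160,80,320)
s=bot.read_state();im2=save('wrist','w'+n);im=save('side','s'+n);print(round(s['clock'],2),s['eef_pos'].round(1),s['ft_force'].round(1),round(s['finger_gap'],1))
cv2.imwrite(f'pics/{n}z.png',np.hstack([cv2.resize(im[y:y+w,x:x+w],(400,400)),cv2.resize(im2[y2:y2+w2,x2:x2+w2],(400,400))])[:,:,::-1])
E
python3 lk.py 10 240,100,160
```

```text
9.1 [607.3 212.3 155. ] [-0.1 -1.1 -0.9] 46.0
```

View pics/10z.png

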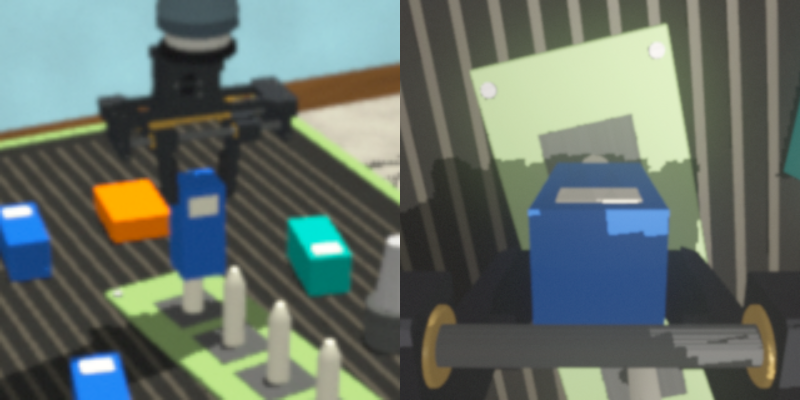

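Emit:
{"api": "servo_tool", "payload": {"commands": [[-0.3,0,0,-0.015,0],[-0.3,0,0,-0.03,0],[-0.3,0,0,-0.042,0],[-0.3,0,0,-0.052,0],[-0.3,0,0,-0.052,0]]}}

```text
clock: 9.82
eef_pos: [607.6, 212.2, 103.3]
orientation: [-0.0, 0.749, 0.663, -0.001]
ft_force: [-0.1, 0.3, -0.7]
finger_gap: 46.1
```

```bash
python3 lk.py 11 240,130,130
```

```text
9.82 [607.6 212.2 103.3] [-0.1  0.3 -0.7] 46.1
```

View pics/11z.png

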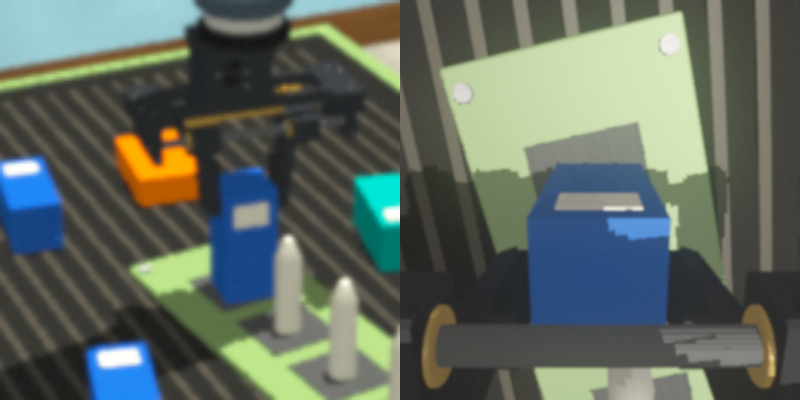

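Emit:
{"api": "servo_tool", "payload": {"commands": [[-0.3,0,0,-0.002,0],[-0.3,0,0,-0.003,0],[0.5,0,0,-0.003,0],[0.5,0,0,-0.003,0],[0.5,0,0,-0.003,0]]}}

```text
clock: 10.55
eef_pos: [608.0, 212.6, 101.2]
orientation: [-0.0, 0.748, 0.663, 0.0]
ft_force: [0.8, -0.2, -0.2]
finger_gap: 65.8
```

Emit:
{"api": "servo_tool", "payload": {"commands": [[1,0,0,0.03,0],[1,0,0,0.08,0],[1,0,0,0.13,0],[1,0,0,0.15,0],[1,0,0,0.15,0]]}}

```text
clock: 11.18
eef_pos: [608.9, 212.7, 252.8]
orientation: [0.0, 0.749, 0.663, 0.002]
ft_force: [0.2, 0.4, -1.1]
finger_gap: 88.1
```

```bash
python3 lk.py 12 240,130,130
```

```text
11.18 [608.9 212.7 252.8] [ 0.2  0.4 -1.1] 88.1
```

View pics/12z.png

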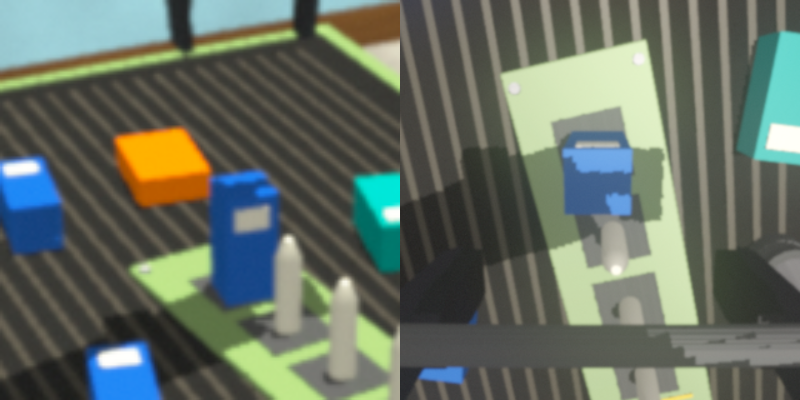

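Emit:
{"api": "servo_tool", "payload": {"commands": [[1,-0.025,0.045,0,0],[1,-0.05,0.09,0,0],[1,-0.075,0.14,-0.02,0],[1,-0.1,0.19,-0.05,0],[1,-0.124,0.223,-0.08,0]]}}

```text
clock: 11.9
eef_pos: [481.6, 437.5, 168.5]
orientation: [-0.0, 0.748, 0.664, -0.001]
ft_force: [0.8, 0.3, 0.1]
finger_gap: 87.8
```

```bash
python3 - <<'E'
from h import *
P=vision.camera_params('wrist');s=bot.read_state();im=save('wrist','w13');print(s['clock'],s['eef_pos'],s['qvel'].round(2),s['joints'].round(2))
E
```

```text
11.9 [481.59350784 437.53034151 168.48672742] [-0.4   0.33 -0.11  0.1  -0.1  -0.41 -0.42] [-1.05  0.65  0.36  1.62 -0.27  0.92 -0.71]
```

View pics/w13.png

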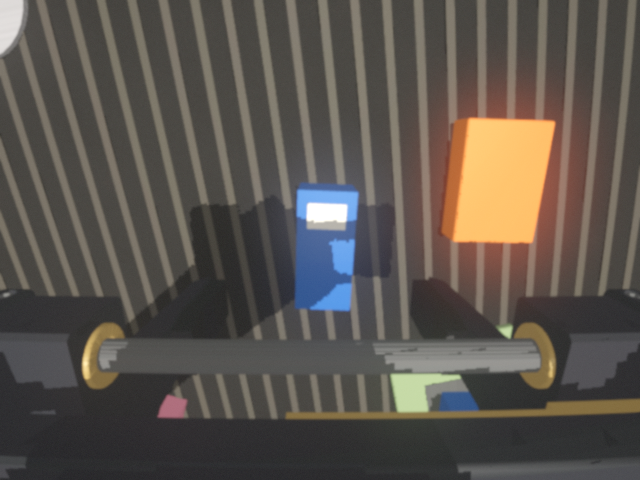

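```bash
cat > wt.py <<'E'
from h import *
def tubepose(n, box, lo=(103,150,50), hi=(122,255,255)):
    P=vision.camera_params('wrist');s=bot.read_state();im=save('wrist',n)[:,:,::-1].copy()
    print(s['eef_pos'].round(1), np.abs(s['qvel']).max().round(3))
    x,y,w,h=box; cv2.imwrite(f'pics/{n}z.png',np.clip(cv2.resize(im[y:y+h,x:x+w],None,fx=600/h,fy=600/h,interpolation=cv2.INTER_CUBIC)*1.5,0,255).astype('uint8'))
E
python3 - <<'E'
from wt import *
tubepose('w14',(270,170,120,150))
E
```

```text
[474.6 441.7 163.7] 0.086
```

View pics/w14z.png

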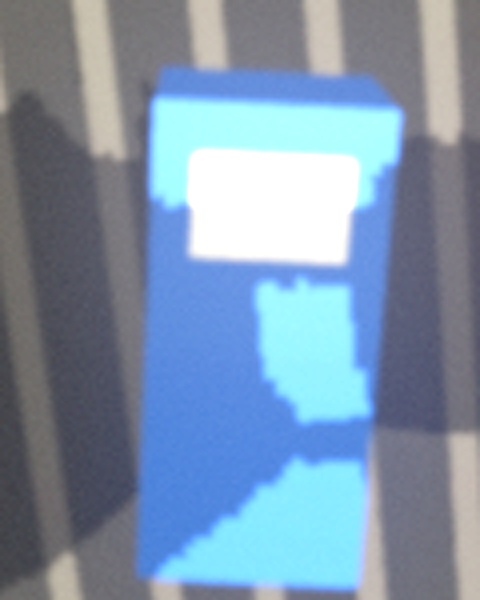

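Emit:
{"api": "servo_tool", "payload": {"commands": [[1,0,0.005,0,0],[1,0,0.005,0,0],[1,0,0.005,0,0],[1,0,0.005,0,0],[1,0,0.005,0,0]]}}

```text
clock: 12.62
eef_pos: [484.3, 440.2, 171.5]
orientation: [-0.0, 0.749, 0.663, 0.0]
ft_force: [0.0, 0.9, -1.5]
finger_gap: 88.5
```

```bash
python3 - <<'E'
from wt import *
tubepose('w15',(270,170,120,150))
E
```

```text
[484.3 440.2 171.5] 0.004
```

View pics/w15z.png

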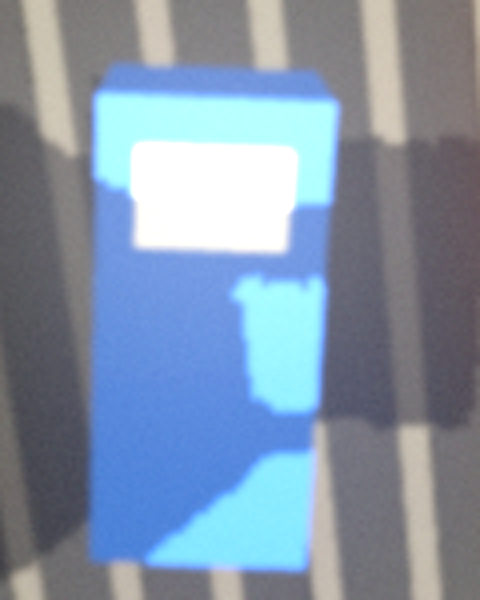

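```bash
cat > tp.py <<'E'
from h import *
def tp(zpx,org,sc,d=14):
    # zoom px: closed L, closed R, mouth L, mouth R
    px=np.array(zpx,float)/sc+np.array(org); W=onz('wrist',px,46)[:,:2]; print(W.round(1).tolist())
    c=(W[0]+W[1])/2; m=(W[2]+W[3])/2; a=(m-c); L=np.linalg.norm(a); a/=L
    w=np.linalg.norm(W[1]-W[0]); ctr=(c+m)/2
    print('len',L.round(1),'w',w.round(1),np.linalg.norm(W[3]-W[2]).round(1),'ctr',ctr.round(1),'mouth dir deg',np.degrees(np.arctan2(a[1],a[0])).round(1),'grasp d',d,(c+a*d).round(1))
    s=bot.read_state();q=s['orientation']; print('tool y deg',np.degrees(np.arctan2(2*q[2]**2-1,2*q[1]*q[2])).round(1),s['eef_pos'].round(1))
E
python3 - <<'E'
from tp import *
tp([(95,92),(340,102),(90,562),(308,570)],(270,170),4)
E
```

```text
[[469.3, 476.7], [515.9, 469.1], [454.0, 377.6], [499.9, 370.1]]
len 100.3 w 47.1 46.5 ctr [484.8 423.4] mouth dir deg -98.9 grasp d 14 [490.4 459. ]
tool y deg -6.9 [484.2 440.3 171.4]
```

Emit:
{"api": "servo_tool", "payload": {"commands": [[1,0.003,0.009,-0.04,-1],[1,0.0064,0.0186,-0.08,-2],[1,0.0064,0.0186,-0.12,-2],[1,0.0064,0.0186,-0.145,-2],[1,0.0064,0.0186,-0.153,-2]]}}

```text
clock: 13.3
eef_pos: [489.9, 458.4, 16.9]
orientation: [0.0, 0.76, 0.65, -0.001]
ft_force: [0.4, -0.6, 1.0]
finger_gap: 88.2
```

Emit:
{"api": "servo_tool", "payload": {"commands": [[1,0,0,0,0],[0,0,0,0,0],[-0.3,0,0,0,0],[-0.3,0,0,0,0],[-0.3,0,0,0,0]], "squeeze": 3}}

```text
clock: 13.92
eef_pos: [490.5, 459.1, 18.5]
orientation: [-0.0, 0.76, 0.65, 0.0]
ft_force: [-0.1, -0.3, 0.7]
finger_gap: 50.3
```

Emit:
{"api": "servo_tool", "payload": {"commands": [[-0.3,0,0,0.05,0],[-0.3,0,0,0.11,0],[-0.3,0,0,0.17,0],[-0.3,0,0,0.2,0],[-0.3,0,0,0.2,0]]}}

```text
clock: 14.55
eef_pos: [491.5, 460.0, 220.9]
orientation: [-0.0, 0.76, 0.65, 0.002]
ft_force: [1.0, 0.3, -1.5]
finger_gap: 46.0
```

```bash
python3 lk.py 16 160,60,160
```

```text
14.55 [491.5 460.  220.9] [ 1.   0.3 -1.5] 46.0
```

View pics/16z.png

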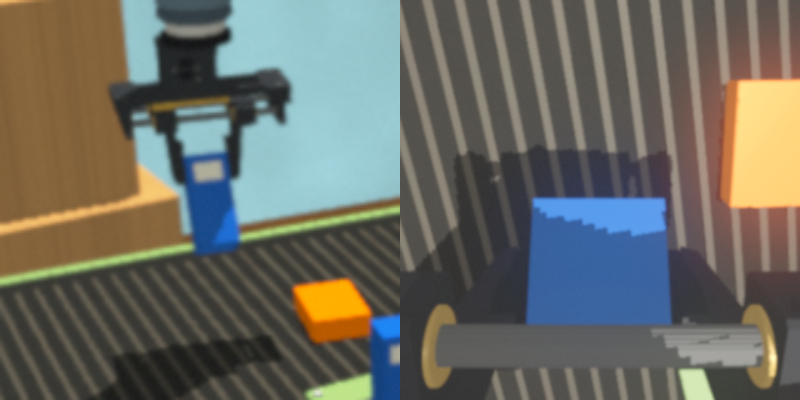

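Emit:
{"api": "servo_tool", "payload": {"commands": [[-0.3,0,0,0.06,0],[-0.3,0,0,0.06,0],[-0.3,0,0,0.035,0],[-0.3,0,0,0.085,0],[-0.3,0,0,0.06,0]]}}

```text
clock: 15.28
eef_pos: [492.4, 460.3, 280.6]
orientation: [-0.0, 0.76, 0.65, 0.003]
ft_force: [0.3, -0.5, -2.2]
finger_gap: 46.1
```

Emit:
{"api": "servo_tool", "payload": {"commands": [[-0.3,0.02,-0.04,-0.01,0],[-0.3,0.045,-0.09,-0.03,0],[-0.3,0.07,-0.14,-0.04,0],[-0.3,0.09,-0.18,-0.04,0],[-0.3,0.1,-0.2,-0.04,0]]}}

```text
clock: 15.9
eef_pos: [590.5, 255.6, 235.9]
orientation: [0.0, 0.761, 0.649, -0.002]
ft_force: [-0.2, -0.0, -0.3]
finger_gap: 45.8
```

```bash
python3 lk.py 17 220,60,160
```

```text
15.9 [590.5 255.6 235.9] [-0.2 -0.  -0.3] 45.8
```

View pics/17z.png

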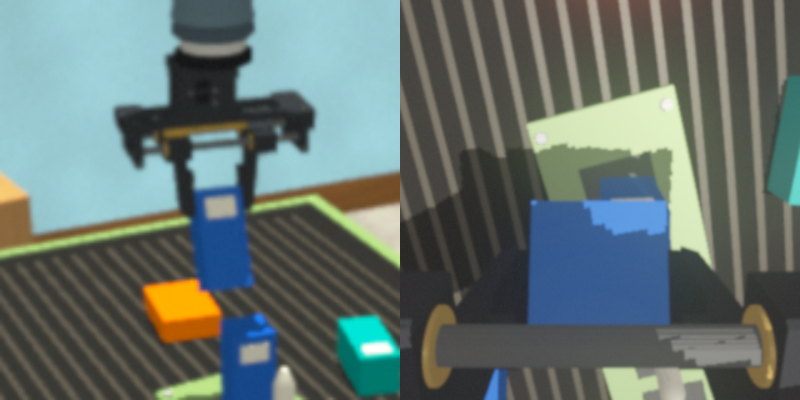

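```bash
cat > fitheld.py <<'E'
from h import *
from scipy.spatial.transform import Rotation as Ro
from scipy.optimize import minimize
def corners(s,th,d,e,sgn):
    q=s['orientation']; R=Ro.from_quat([q[1],q[2],q[3],q[0]]).as_matrix()
    g=s['eef_pos']-5*R[:,2]; hx=sgn*R[:,0]; up=np.array([0,0,1.]); yy=R[:,1]
    a=hx*np.cos(th)-up*np.sin(th); v=hx*np.sin(th)+up*np.cos(th)
    o=g+(50-d)*a+e*v
    return o,a,np.array([o+i*50*a+j*23*v+k*23*yy for i in(-1,1) for j in(-1,1) for k in(-1,1)])
def mask(im):
    h=cv2.cvtColor(im,cv2.COLOR_RGB2HSV); m=cv2.inRange(h,(103,130,40),(122,255,255)); return m
def fit(n,sgn,box,x0=(90,10,0)):
    s=bot.read_state();Pw=vision.camera_params('wrist');Ps=vision.camera_params('side')
    iw=save('wrist','w'+n);is_=save('side','s'+n)
    print('clock',round(s['clock'],2),s['eef_pos'].round(1),'qv',np.abs(s['qvel']).max().round(3),'gap',round(s['finger_gap'],1))
    x,y,w,h=box
    ms=mask(is_); ms[:y]=0;ms[y+h:]=0;ms[:,:x]=0;ms[:,x+w:]=0
    nn,lab,st,_=cv2.connectedComponentsWithStats(ms); k=1+np.argmax(st[1:,4]); ms=(lab==k).astype('uint8')
    ms=cv2.morphologyEx(ms,cv2.MORPH_CLOSE,np.ones((9,9)))
    mw=mask(iw); mw[336:]=0; mw[:180]=0;
    nn,lab,st,_=cv2.connectedComponentsWithStats(mw); k=lab[320,320]; mw=(lab==k).astype('uint8'); mw=cv2.morphologyEx(mw,cv2.MORPH_CLOSE,np.ones((15,15)))
    def hullm(P,cam,C):
        # 4x supersample via shift
        p=proj(cam,C,P); hh=cv2.convexHull(p.astype(np.float32)); m=np.zeros((480,640),'uint8'); cv2.fillPoly(m,[np.round(hh*16).astype(np.int32)],1,shift=4); return m
    def cost(p,full=False):
        o,a,C=corners(s,np.radians(p[0]),p[1],p[2],sgn)
        A=hullm(Ps,'side',C); B=hullm(Pw,'wrist',C); B[336:]=0
        r=[1-(A&ms).sum()/max(1,(A|ms).sum()),1-(B&mw).sum()/max(1,(B|mw).sum())]
        return r if full else sum(r)
    best=min((cost((t,d,e)),t,d,e) for t in range(60,125,6) for d in(0,7,14) for e in(-8,0,8))
    r=minimize(cost,best[1:],method='Nelder-Mead',options=dict(initial_simplex=np.array([best[1:],np.add(best[1:],(4,0,0)),np.add(best[1:],(0,4,0)),np.add(best[1:],(0,0,4))]),xatol=.05,fatol=1e-4))
    o,a,C=corners(s,np.radians(r.x[0]),r.x[1],r.x[2],sgn)
    print('th,d,e',r.x.round(1),'cost',np.round(cost(r.x,True),3),'centre',o.round(1),'rim centre',(o+50*a).round(1),'lowest',C[:,2].min().round(1),'rel TCP',(o-s['eef_pos']).round(1))
    for im,P,cam in((is_,Ps,'side'),(iw,Pw,'wrist')):
        p=proj(cam,C,P)
        for i in range(8):
            for b in (1,2,4):
                if not i&b: cv2.line(im,tuple(np.round(p[i]).astype(int).tolist()),tuple(np.round(p[i|b]).astype(int).tolist()),(255,0,0),1)
    x=max(0,min(x,640-160)); y=max(0,min(y,480-160))
    cv2.imwrite(f'pics/f{n}.png',np.hstack([cv2.resize(is_[y:y+160,x:x+160],(400,400)),cv2.resize(iw[80:400,160:480],(400,400))])[:,:,::-1])
E
python3 - <<'E'
from fitheld import *
fit('18',-1,(270,110,80,75))
E
```

```text
clock 16.0 [590.9 256.4 236.9] qv 0.051 gap 45.9
th,d,e [65.2  5.9 -9.3] cost [0.2   0.033] centre [589.3 246.5 198.1] rim centre [585.9 225.7 152.8] lowest 143.0 rel TCP [ -1.6  -9.9 -38.9]
```

View pics/f18.png

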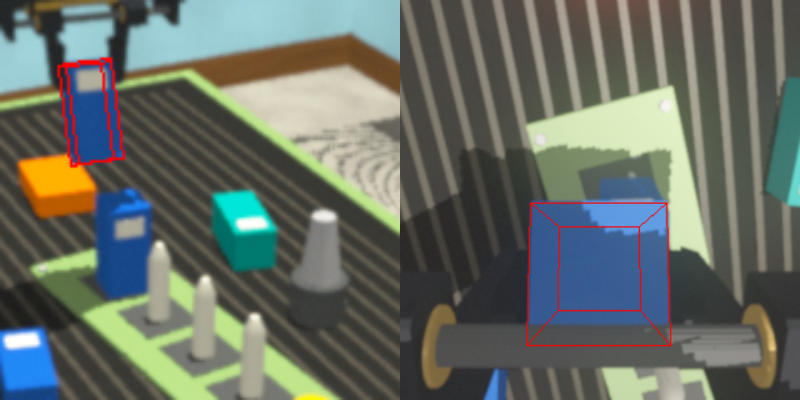

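Emit:
{"api": "servo_tool", "payload": {"commands": [[-0.3,0.01,-0.055,0.03,0],[-0.3,0.015,-0.095,0.045,0],[-0.3,0.02,-0.115,0.05,0],[-0.3,0.025,-0.12,0.04,0],[-0.3,0.025,-0.12,0.03,0]]}}

```text
clock: 16.73
eef_pos: [614.8, 141.4, 266.2]
orientation: [-0.001, 0.759, 0.651, -0.001]
ft_force: [-0.8, 0.7, -1.7]
finger_gap: 45.7
```

```bash
python3 - <<'E'
from fitheld import *
fit('19',-1,(270,60,160,120))
E
```

```text
clock 16.73 [614.8 141.4 266.2] qv 0.152 gap 45.7
th,d,e [68.6  2.4 -8.6] cost [0.228 0.015] centre [613.4 132.2 223.7] rim centre [610.6 114.2 177.2] lowest 168.7 rel TCP [ -1.4  -9.2 -42.4]
```

View pics/f19.png

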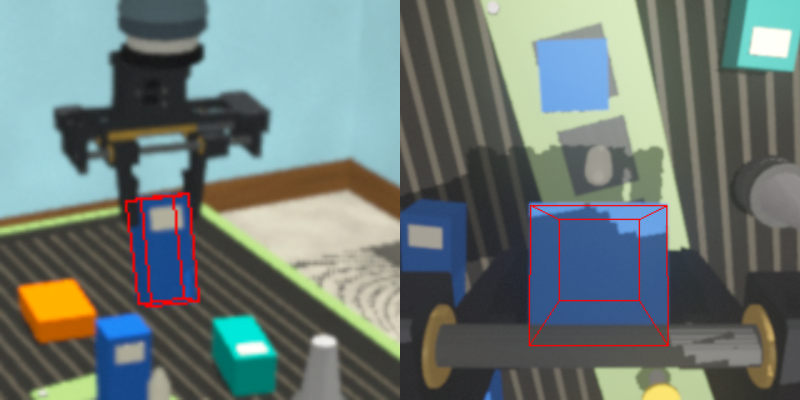

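```bash
python3 - <<'E'
from h import *
s=bot.read_state();P=vision.camera_params('wrist');save('wrist','w20');print(s['eef_pos'].round(1),np.abs(s['qvel']).max())
X=[]
for p in [(630.1,-24.4),(623,57.3),(615.9,139),(608.7,220.7)]: X+=[[*p,8],[*p,92]]
X+=[[638,-116,46]]
print(proj('wrist',X,P).round(0).tolist())
print(proj('side',X).round(0).tolist())
im=cv2.imread('pics/w20.png');cv2.imwrite('pics/w20z.png',im[60:,160:560])
E
```

```text
[613.7 141.4 265.2] 0.019503486818682303
[[351.0, 327.0], [358.0, 369.0], [338.0, 270.0], [342.0, 301.0], [322.0, 207.0], [322.0, 224.0], [305.0, 137.0], [300.0, 135.0], [369.0, 404.0]]
[[370.0, 268.0], [371.0, 237.0], [351.0, 252.0], [352.0, 222.0], [334.0, 237.0], [334.0, 208.0], [318.0, 223.0], [317.0, 195.0], [394.0, 273.0]]
```

View pics/w20.png

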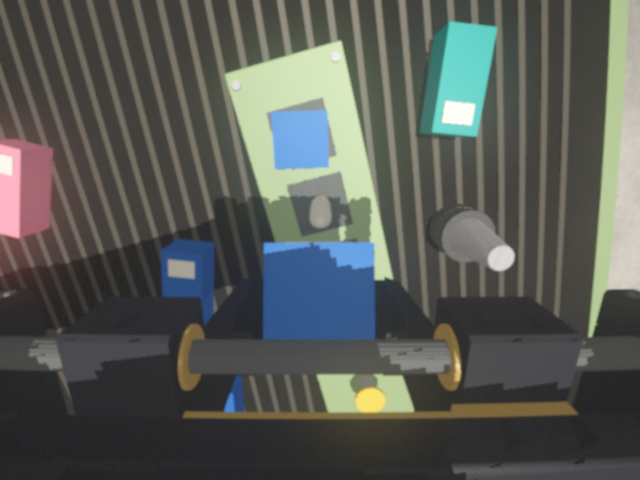

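View pics/s19.png

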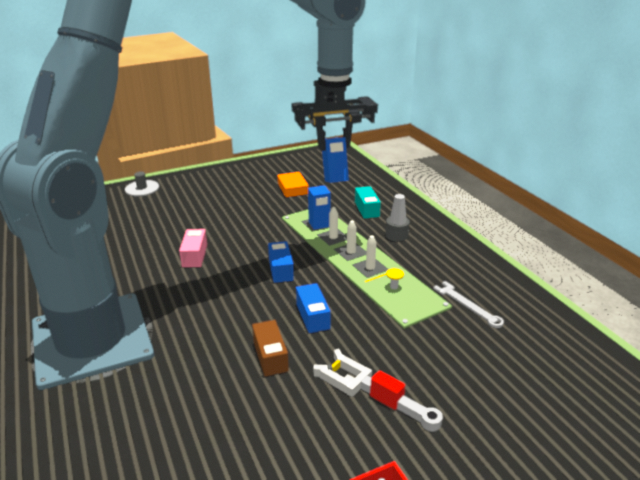

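```bash
python3 - <<'E'
t=open('fitheld.py').read()
t=t.replace("np.ones((9,9)))\n","np.ones((15,15)))\n    rc=int(np.ceil(proj('side',s['eef_pos']-[0,0,16],Ps)[0,1]))+2\n    ms[:rc]=0\n",1)
t=t.replace("A=hullm(Ps,'side',C);","A=hullm(Ps,'side',C); A[:rc]=0;")
open('fitheld.py','w').write(t)
E
python3 - <<'E'
from fitheld import *
fit('21',-1,(270,60,160,120))
E
```

```text
clock 16.88 [614.2 141.1 266.2] qv 0.018 gap 46.4
th,d,e [66.6  6.9 -8.3] cost [0.056 0.026] centre [612.8 131.7 228.3] rim centre [609.7 112.1 182.5] lowest 173.2 rel TCP [ -1.4  -9.4 -37.9]
```

View pics/f21.png

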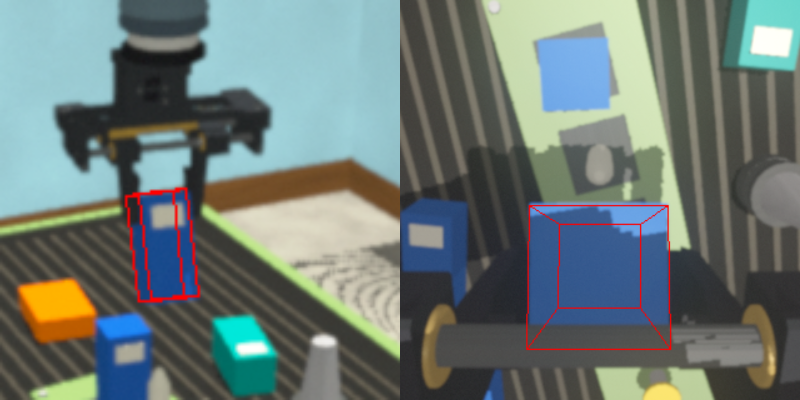

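```bash
python3 - <<'E'
import cv2,numpy as np
im=cv2.imread('pics/s19.png')[125:190,310:375]
im2=cv2.imread('pics/f21.png')
cv2.imwrite('pics/s19q.png',np.clip(cv2.resize(im,(600,600),interpolation=cv2.INTER_CUBIC)*1.8,0,255).astype('uint8'))
E
```

```text
(no output)
```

View pics/s19q.png

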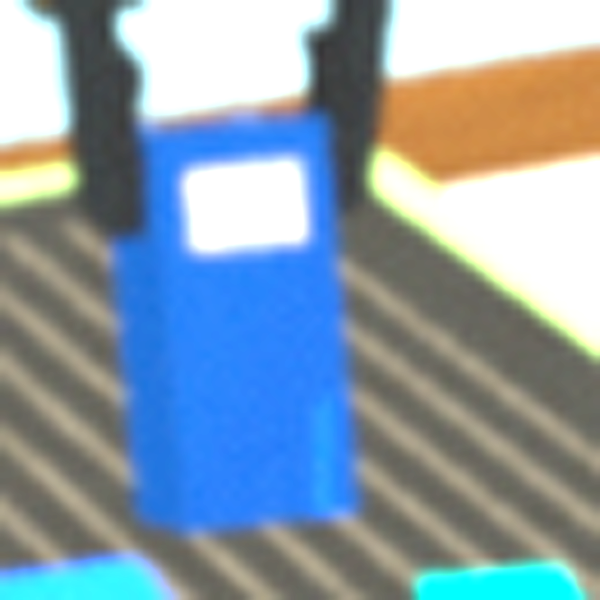

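```bash
python3 - <<'E'
t=open('fitheld.py').read()
t=t.replace("    o,a,C=corners(s,np.radians(r.x[0]),r.x[1],r.x[2],sgn)\n    print","    for t_ in range(60,111,5):\n        q=minimize(lambda p:cost((t_,*p)),r.x[1:],method='Nelder-Mead',options=dict(initial_simplex=[r.x[1:],r.x[1:]+[5,0],r.x[1:]+[0,5]]))\n        print(t_,q.x.round(1),np.round(cost((t_,*q.x),True),3))\n    o,a,C=corners(s,np.radians(r.x[0]),r.x[1],r.x[2],sgn)\n    print")
open('fitheld2.py','w').write(t)
E
python3 - <<'E'
from fitheld2 import *
fit('22',-1,(270,60,160,120))
E
```

```text
clock 16.98 [615.1 140.3 267.6] qv 0.011 gap 46.1
60 [ 5.8 -8.5] [0.088 0.014]
65 [ 6.  -8.3] [0.047 0.018]
70 [ 7.2 -8.7] [0.048 0.035]
75 [ 7.3 -5. ] [0.076 0.063]
80 [9.7 1.7] [0.058 0.092]
85 [9.8 7.6] [0.066 0.118]
90 [13.7 15.1] [0.07  0.138]
95 [18.4 21.7] [0.09 0.15]
100 [18.6 24.6] [0.097 0.18 ]
105 [22.7 29.5] [0.107 0.201]
110 [29.8 35. ] [0.138 0.197]
th,d,e [65.1  6.  -8.3] cost [0.047 0.018] centre [613.4 129.5 229.3] rim centre [610.1 108.7 183.9] lowest 174.2 rel TCP [ -1.7 -10.9 -38.4]
```

Emit:
{"api": "servo_tool", "payload": {"commands": [[-0.3,0,0,0.06,0],[-0.3,0,0,0.06,0],[-0.3,0,0,0.035,0],[-0.3,0,0,0.095,0],[-0.3,0,0,0.07,0]]}}

```text
clock: 17.7
eef_pos: [618.6, 139.2, 343.4]
orientation: [0.002, 0.76, 0.65, 0.005]
ft_force: [0.2, 0.3, -2.5]
finger_gap: 46.4
```

Emit:
{"api": "servo_tool", "payload": {"commands": [[-0.3,0,0,0.0,0],[-0.3,0,0,-0.02,0],[-0.3,0,0.01,-0.04,0],[-0.3,0,0.016,-0.06,0],[-0.3,0,0.016,-0.06,0]]}}

```text
clock: 18.32
eef_pos: [614.0, 156.2, 275.9]
orientation: [-0.001, 0.759, 0.651, -0.002]
ft_force: [0.3, -0.1, -1.9]
finger_gap: 46.0
```

```bash
python3 - <<'E'
from fitheld2 import *
fit('23',-1,(270,60,160,120))
E
```

```text
clock 18.32 [614.  156.2 275.9] qv 0.032 gap 46.0
60 [ 6.2 -8.2] [0.062 0.016]
65 [ 5.1 -8.9] [0.043 0.022]
70 [ 4.7 -8.1] [0.049 0.031]
75 [ 5.6 -6.2] [0.076 0.046]
80 [7.1 0.8] [0.059 0.087]
85 [10.  10.5] [0.027 0.127]
90 [13.8 16.3] [0.04  0.141]
95 [15.5 19.8] [0.073 0.163]
100 [19.9 27.9] [0.075 0.173]
105 [23.2 33.4] [0.085 0.199]
110 [26.6 38.2] [0.107 0.207]
th,d,e [62.3  5.9 -8.2] cost [0.05  0.019] centre [612.  143.1 238. ] rim centre [608.5 120.2 193.8] lowest 183.0 rel TCP [ -2.  -13.1 -37.9]
```

View pics/f23.png

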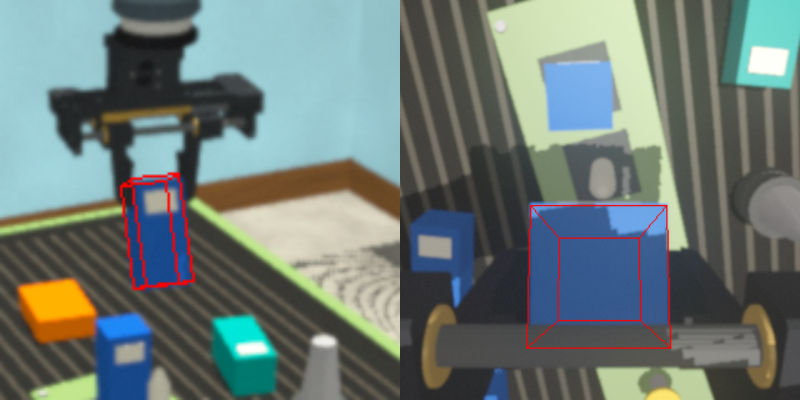

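Emit:
{"api": "servo_tool", "payload": {"commands": [[-0.3,0.003,0.006,-0.02,0],[-0.3,0.003,0.012,-0.04,0],[-0.3,0.003,0.012,-0.06,0],[-0.3,0.003,0.012,-0.08,0],[-0.3,0.003,0.012,-0.08,0]]}}

```text
clock: 19.05
eef_pos: [617.1, 166.5, 195.9]
orientation: [-0.001, 0.76, 0.65, -0.002]
ft_force: [-0.9, -0.2, -0.9]
finger_gap: 45.8
```

```bash
python3 - <<'E'
from fitheld2 import *
fit('24',-1,(280,120,80,105))
im=cv2.imread('pics/s24.png'); cv2.imwrite('pics/s24q.png',cv2.resize(im[130:250,280:400],(600,600),interpolation=cv2.INTER_CUBIC))
E
```

```text
clock 19.05 [617.1 166.5 195.9] qv 0.034 gap 45.8
60 [ 2.6 -9.1] [0.498 0.014]
65 [ 3.3 -8.9] [0.488 0.009]
70 [ 1.8 -8.9] [0.48  0.013]
75 [ 3.1 -5.5] [0.481 0.027]
80 [3.8 1.5] [0.475 0.067]
85 [2.  9.8] [0.481 0.102]
90 [ 1.7 13.3] [0.476 0.147]
95 [ 3.  17.5] [0.469 0.187]
100 [15.6 24.6] [0.486 0.189]
105 [15.5 26.4] [0.489 0.229]
110 [21.1 32.3] [0.512 0.242]
th,d,e [69.4  1.8 -8.9] cost [0.48  0.013] centre [615.8 158.  152.7] rim centre [613.1 140.6 106. ] lowest 97.8 rel TCP [ -1.3  -8.5 -43.2]
```

View pics/s24q.png

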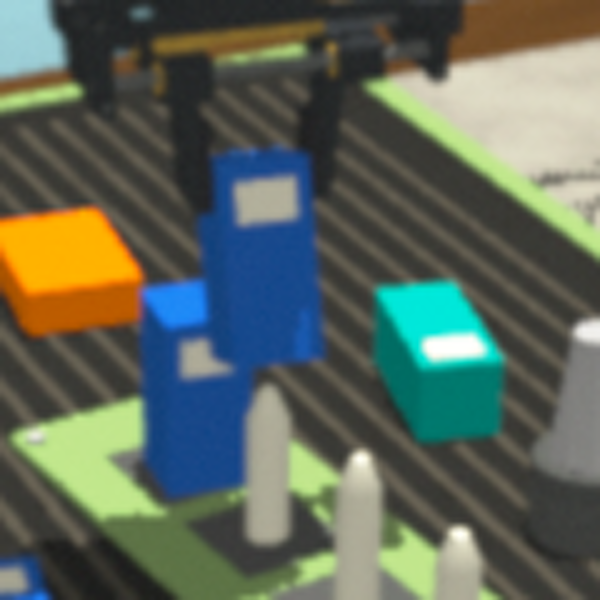

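View pics/w24.png

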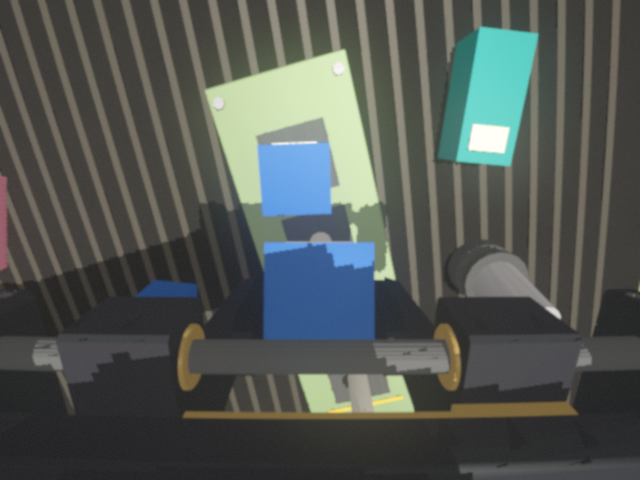

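```bash
python3 - <<'E'
import cv2,numpy as np
im=cv2.imread('pics/s24.png')
cv2.imwrite('pics/s24r.png',np.clip(cv2.resize(im[155:210,310:355],(654,800)[::1],interpolation=cv2.INTER_CUBIC)*1.8,0,255).astype('uint8')[:800])
a=cv2.imread('pics/s24r.png'); print(a.shape); cv2.imwrite('pics/s24r.png',cv2.resize(a,(490,600)))
E
```

```text
(800, 654, 3)
```

View pics/s24r.png

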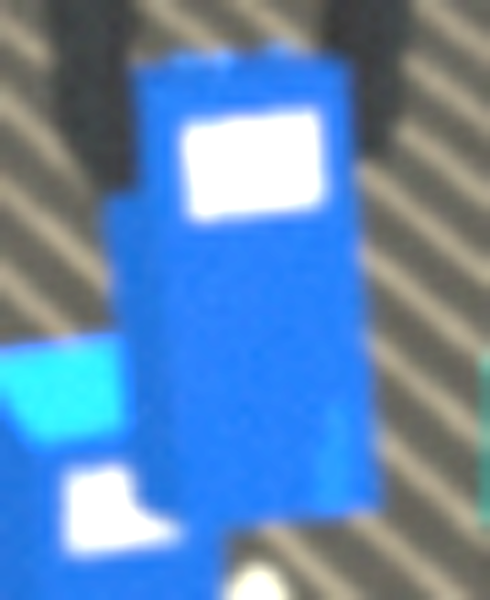

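Emit:
{"api": "servo_tool", "payload": {"commands": [[-0.3,0,-0.003,0,0],[-0.3,0,-0.006,0,0],[-0.3,0,-0.006,-0.008,0],[-0.3,0,-0.006,-0.016,0],[-0.3,0,-0.006,-0.022,0]]}}

```text
clock: 19.77
eef_pos: [618.0, 161.2, 175.3]
orientation: [-0.0, 0.76, 0.65, -0.0]
ft_force: [-0.4, -0.1, -0.9]
finger_gap: 46.1
```

```bash
python3 lk.py 25 290,140,110
```

```text
19.77 [618.  161.2 175.3] [-0.4 -0.1 -0.9] 46.1
```

View pics/25z.png

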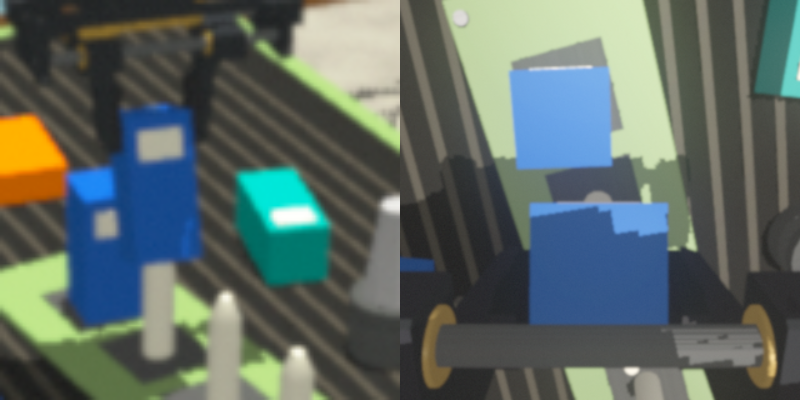

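Emit:
{"api": "servo_tool", "payload": {"commands": [[-0.3,0,0,-0.006,0],[-0.3,0,0,-0.012,0],[-0.3,0,0,-0.018,0],[-0.3,0,0,-0.025,0],[-0.3,0,0,-0.025,0]]}}

```text
clock: 20.5
eef_pos: [617.9, 161.0, 150.5]
orientation: [-0.0, 0.76, 0.65, -0.001]
ft_force: [0.9, 0.3, -0.9]
finger_gap: 45.8
```

```bash
python3 lk.py 26 290,140,110
```

```text
20.5 [617.9 161.  150.5] [ 0.9  0.3 -0.9] 45.8
```

View pics/26z.png

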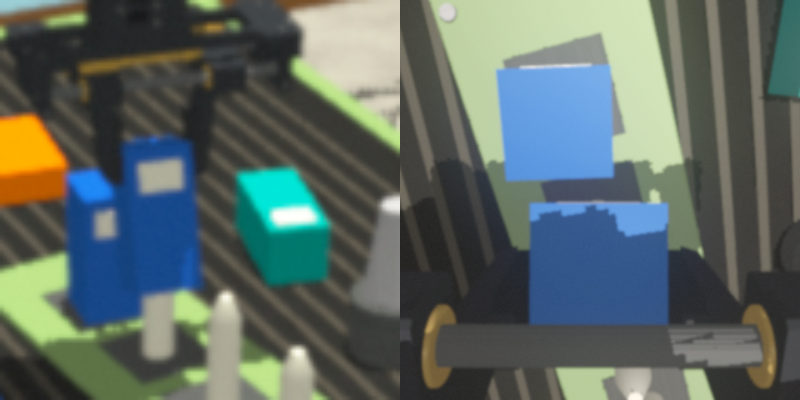

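Emit:
{"api": "servo_tool", "payload": {"commands": [[-0.3,0,-0.004,-0.004,0],[-0.3,0,-0.008,-0.008,0],[-0.3,-0.001,-0.012,-0.012,0],[-0.3,-0.001,-0.016,-0.016,0],[-0.3,-0.001,-0.018,-0.02,0]]}}

```text
clock: 21.22
eef_pos: [617.4, 142.6, 131.0]
orientation: [0.0, 0.76, 0.65, -0.0]
ft_force: [0.2, -0.3, -0.3]
finger_gap: 46.2
```

```bash
python3 lk.py 27 290,140,110
```

```text
21.23 [617.4 142.6 131. ] [ 0.2 -0.3 -0.3] 46.2
```

View pics/27z.png

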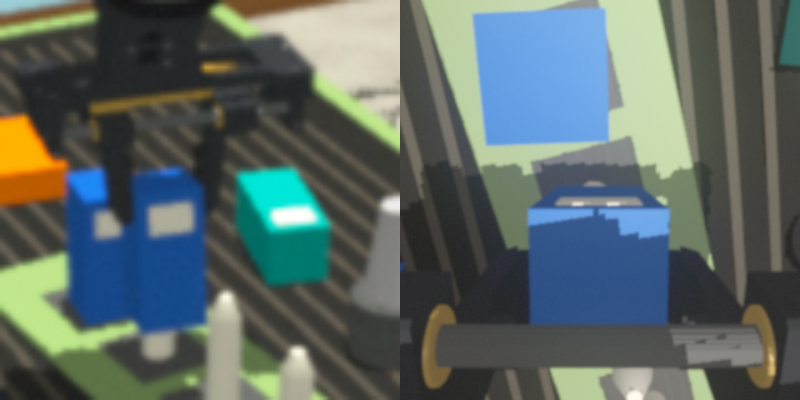

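Emit:
{"api": "servo_tool", "payload": {"commands": [[-0.3,0,-0.002,-0.007,0],[-0.3,0,-0.005,-0.014,0],[-0.3,0,-0.007,-0.02,0],[-0.3,0,-0.008,-0.026,0],[-0.3,0,-0.008,-0.029,0]]}}

```text
clock: 21.95
eef_pos: [617.4, 134.7, 102.0]
orientation: [0.0, 0.76, 0.65, -0.0]
ft_force: [-1.5, -1.4, 4.7]
finger_gap: 45.8
```

```bash
python3 lk.py 28 290,140,110
```

```text
21.95 [617.4 134.7 102. ] [-1.5 -1.4  4.7] 45.8
```

View pics/28z.png

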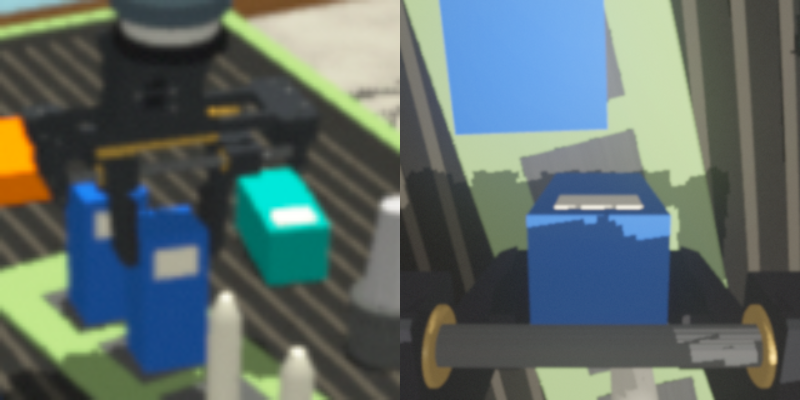

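Emit:
{"api": "servo_tool", "payload": {"commands": [[-0.1,0,0,0.001,0],[0.3,0,0,0.001,0],[0.6,0,0,0.001,0],[0.8,0,0,0.001,0],[1,0,0,0.001,0]]}}

```text
clock: 22.68
eef_pos: [617.4, 135.1, 103.3]
orientation: [0.0, 0.76, 0.65, 0.0]
ft_force: [0.6, 0.8, -0.1]
finger_gap: 83.7
```

Emit:
{"api": "servo_tool", "payload": {"commands": [[1,0,0,0.03,0],[1,0,0,0.08,0],[1,0,0,0.13,0],[1,0,0,0.145,0],[1,0,0,0.145,0]]}}

```text
clock: 23.3
eef_pos: [617.7, 135.2, 248.7]
orientation: [0.0, 0.76, 0.65, 0.001]
ft_force: [-0.4, 0.8, -0.8]
finger_gap: 87.9
```

```bash
python3 lk.py 29 290,140,110; python3 - <<'E'
from ana import *
im=save('top','t29')[:,:,::-1].copy(); analyse(im,vision.camera_params('top'),'t29f')
E
```

```text
23.3 [617.7 135.2 248.7] [-0.4  0.8 -0.8] 87.9
[[429.0, 177.0], [433.0, 224.0], [299.0, 234.0], [300.0, 186.0]]
[[0.9967, -0.0816], [0.0816, 0.9967]] [628.4   7. ] [[7.6, -97.4], [-7.4, 91.6], [-6.2, 92.5], [6.1, -86.7]]
peg 1 [ 638.4 -115.6]
peg 2 [631.7 -33.9]
peg 3 [625.   47.8]
peg 4 [618.3 129.5]
pin [ 645.9 -207.3]
[ 436.5 -121.4] [ 52. 107.] axis deg 82.0
[440.1  67.3] [ 50.8 102.5] axis deg 76.8
```

View pics/29z.png

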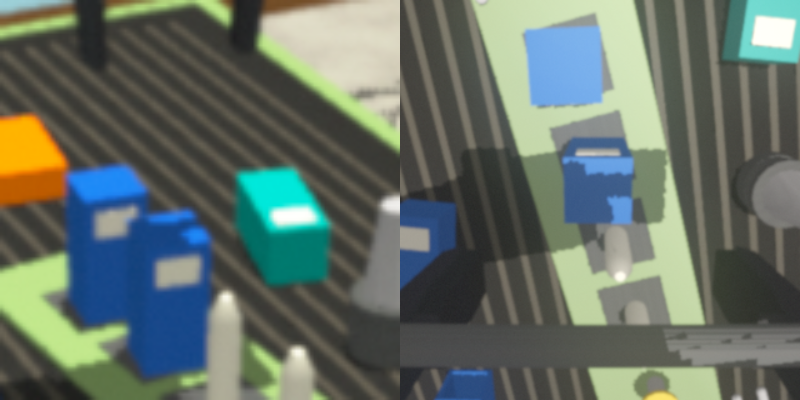

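View pics/t29.png

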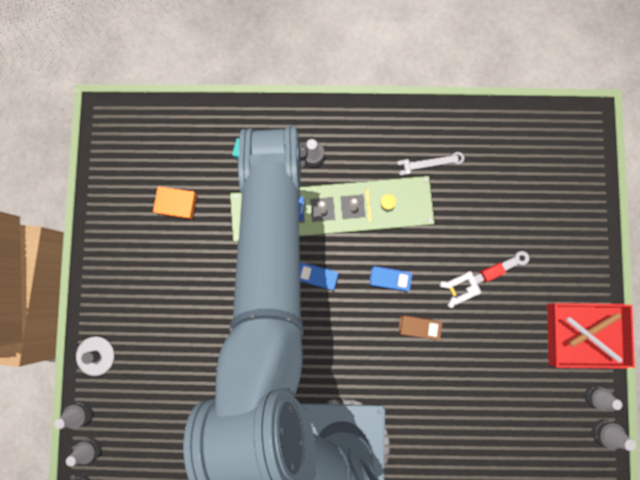

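Emit:
{"api": "servo_tool", "payload": {"commands": [[1,-0.04,-0.01,0,-1],[1,-0.09,-0.02,0,-2],[1,-0.14,-0.035,-0.03,-4],[1,-0.165,-0.043,-0.06,-5],[1,-0.177,-0.045,-0.077,-5]]}}

```text
clock: 24.08
eef_pos: [437.1, 89.1, 169.0]
orientation: [-0.001, 0.788, 0.616, -0.002]
ft_force: [0.3, -1.0, 0.6]
finger_gap: 88.0
```

Emit:
{"api": "servo_tool", "payload": {"commands": [[1,0,0,0,0],[1,0,0,0,0],[1,0,0,0,0],[1,0,0,0,0],[1,0,0,0,0]]}}

```text
clock: 24.7
eef_pos: [440.7, 90.1, 171.4]
orientation: [0.0, 0.788, 0.616, 0.0]
ft_force: [0.5, -0.4, -0.2]
finger_gap: 88.1
```

```bash
python3 - <<'E'
from wt import *
tubepose('w30',(260,170,120,150))
E
```

```text
[440.7  90.1 171.4] 0.004
```

View pics/w30z.png

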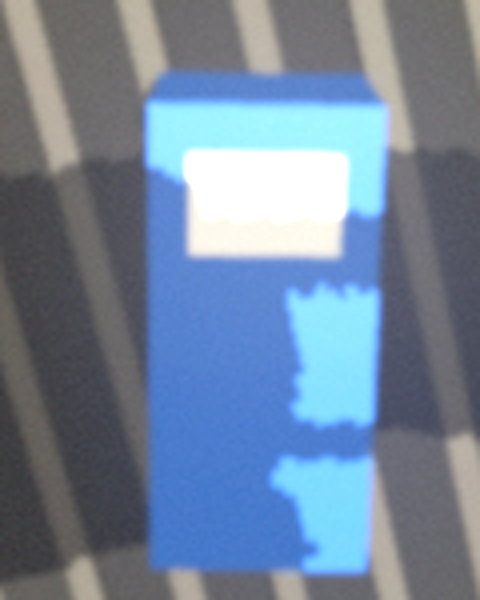

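```bash
python3 - <<'E'
from tp import *
tp([(146,102),(388,104),(150,568),(368,573)],(260,170),4)
E
```

```text
[[431.8, 125.7], [476.9, 114.1], [406.8, 29.2], [451.6, 16.8]]
len 100.1 w 46.6 46.5 ctr [441.8  71.4] mouth dir deg -104.5 grasp d 14 [450.8 106.3]
tool y deg -13.9 [440.6  90.1 171.4]
```

Emit:
{"api": "servo_tool", "payload": {"commands": [[1,0.005,0.008,-0.04,0],[1,0.0104,0.0163,-0.08,0],[1,0.0104,0.0163,-0.12,0],[1,0.0104,0.0163,-0.145,0],[1,0.0104,0.0163,-0.153,0]]}}

```text
clock: 25.38
eef_pos: [450.1, 106.1, 17.1]
orientation: [-0.0, 0.788, 0.616, -0.001]
ft_force: [0.1, 0.1, 0.0]
finger_gap: 88.1
```

Emit:
{"api": "servo_tool", "payload": {"commands": [[0,0,0,0,0],[-0.3,0,0,0,0],[-0.3,0,0,0,0],[-0.3,0,0,0,0],[-0.3,0,0,0,0]], "squeeze": 3}}

```text
clock: 26.0
eef_pos: [451.0, 106.5, 18.6]
orientation: [0.0, 0.788, 0.616, 0.0]
ft_force: [-0.1, -0.6, 3.9]
finger_gap: 46.0
```

Emit:
{"api": "servo_tool", "payload": {"commands": [[-0.3,0,0,0.06,0],[-0.3,0,0,0.12,0],[-0.3,0,0,0.12,0],[-0.3,0,0,0.18,0],[-0.3,0,0,0.24,0]]}}

```text
clock: 26.62
eef_pos: [449.6, 106.1, 258.3]
orientation: [-0.0, 0.788, 0.616, -0.002]
ft_force: [1.3, 1.2, -0.9]
finger_gap: 45.9
```

Emit:
{"api": "servo_tool", "payload": {"commands": [[-0.3,0,0,0,0],[-0.3,0,-0.02,-0.02,0],[-0.3,0,-0.02,0.04,0],[-0.3,0,-0.02,0.02,0],[-0.3,0,-0.02,0,0]]}}

```text
clock: 27.25
eef_pos: [450.0, 86.5, 256.4]
orientation: [-0.0, 0.787, 0.616, -0.001]
ft_force: [0.3, 0.2, -1.6]
finger_gap: 45.9
```

```bash
python3 lk.py 31 230,70,160; python3 - <<'E'
import cv2,numpy as np
im=cv2.imread('pics/s31.png'); 
E
```

```text
27.25 [450.   86.5 256.4] [ 0.3  0.2 -1.6] 45.9
```

View pics/31z.png

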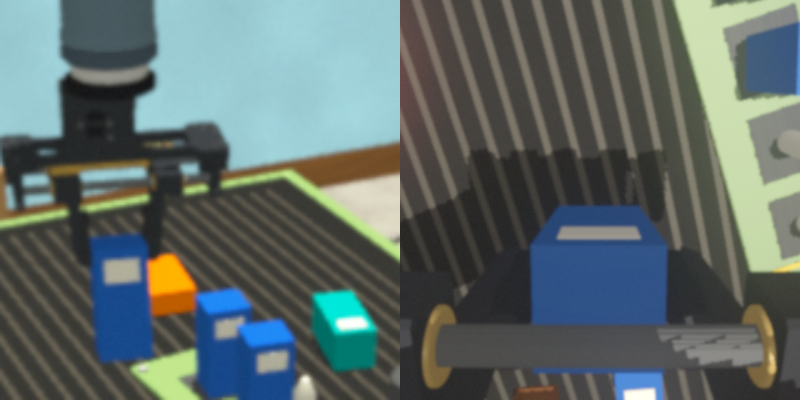

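```bash
python3 - <<'E'
from fitheld2 import *
fit('32',-1,(255,150,50,75))
E
```

```text
clock 27.35 [448.3  85.9 255. ] qv 0.041 gap 45.8
60 [ -0.8 -10.1] [0.084 0.073]
65 [-1.9 -9.3] [0.086 0.073]
70 [-0.9 -8.9] [0.077 0.075]
75 [-0.6 -4.8] [0.069 0.056]
80 [1.  3.6] [0.101 0.022]
85 [ 3.5 10.6] [0.087 0.053]
90 [ 6.9 18.2] [0.081 0.083]
95 [ 9.4 24. ] [0.079 0.107]
100 [13.8 31.3] [0.091 0.129]
105 [16.  35.6] [0.081 0.152]
110 [21.1 42.6] [0.099 0.165]
th,d,e [79.3 -1.9  3.3] cost [0.097 0.019] centre [445.3  73.4 209.6] rim centre [443.   64.4 160.5] lowest 156.1 rel TCP [ -3.1 -12.5 -45.3]
```

View pics/f32.png

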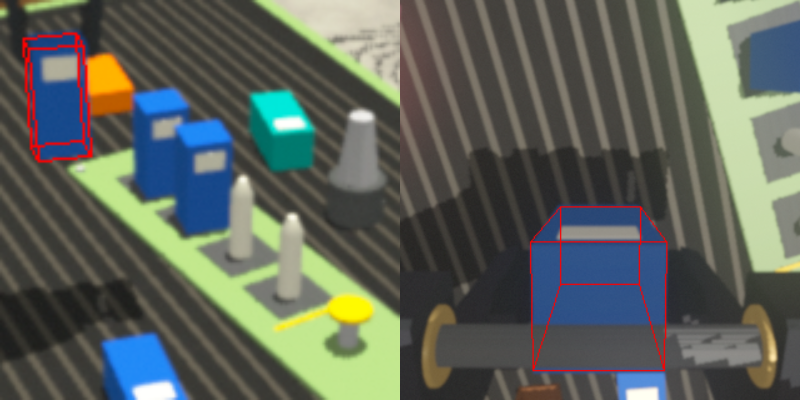

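Emit:
{"api": "servo_tool", "payload": {"commands": [[-0.3,0.03,0,0,0],[-0.3,0.075,-0.003,0,0],[-0.3,0.125,-0.006,0,0],[-0.3,0.165,-0.007,-0.01,0],[-0.3,0.1775,-0.0075,-0.03,0]]}}

```text
clock: 28.08
eef_pos: [631.1, 78.7, 228.3]
orientation: [0.001, 0.788, 0.616, 0.001]
ft_force: [0.3, 0.7, -1.0]
finger_gap: 46.1
```

Emit:
{"api": "servo_tool", "payload": {"commands": [[-0.3,0,0,-0.01,0],[-0.3,0,0,-0.02,0],[-0.3,0,0,-0.03,0],[-0.3,0,0,-0.03,0],[-0.3,0,0,-0.03,0]]}}

```text
clock: 28.7
eef_pos: [628.4, 79.0, 198.7]
orientation: [0.0, 0.788, 0.616, 0.0]
ft_force: [-0.4, -0.7, -0.9]
finger_gap: 46.1
```

```bash
python3 - <<'E'
from fitheld2 import *
fit('33',-1,(330,130,60,85))
im=cv2.imread('pics/s33.png'); cv2.imwrite('pics/s33q.png',cv2.resize(im[130:270,280:420],(600,600),interpolation=cv2.INTER_CUBIC))
E
```

```text
clock 28.7 [628.4  79.  198.7] qv 0.006 gap 46.1
60 [ 5. -8.] [0.337 0.102]
65 [ 2.6 -8.4] [0.341 0.092]
70 [ 5.3 -7.7] [0.3   0.116]
75 [ 7.7 -4. ] [0.272 0.116]
80 [-0.2  4.2] [0.343 0.023]
85 [12.6  9. ] [0.282 0.076]
90 [14.5 15.8] [0.292 0.086]
95 [19.8 18.9] [0.278 0.102]
100 [22.7 24.4] [0.292 0.106]
105 [25.8 30.1] [0.305 0.115]
110 [31.9 33.7] [0.323 0.121]
th,d,e [85.7 13.8  9.4] cost [0.277 0.081] centre [625.5  67.2 168.4] rim centre [624.6  63.6 118.5] lowest 116.8 rel TCP [ -2.9 -11.7 -30.4]
```

View pics/f33.png

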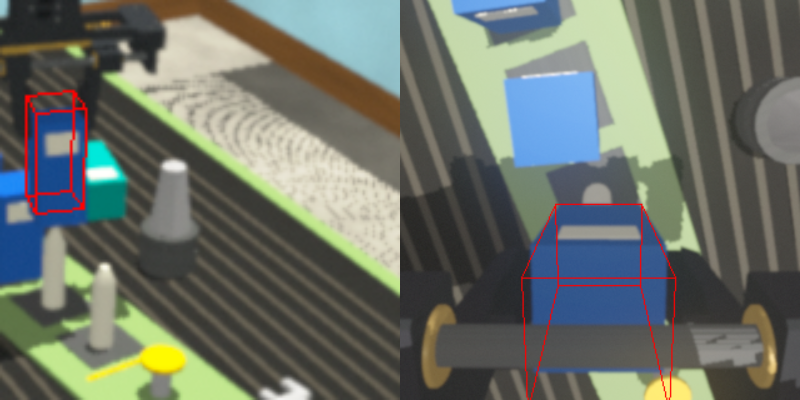

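View pics/s33q.png

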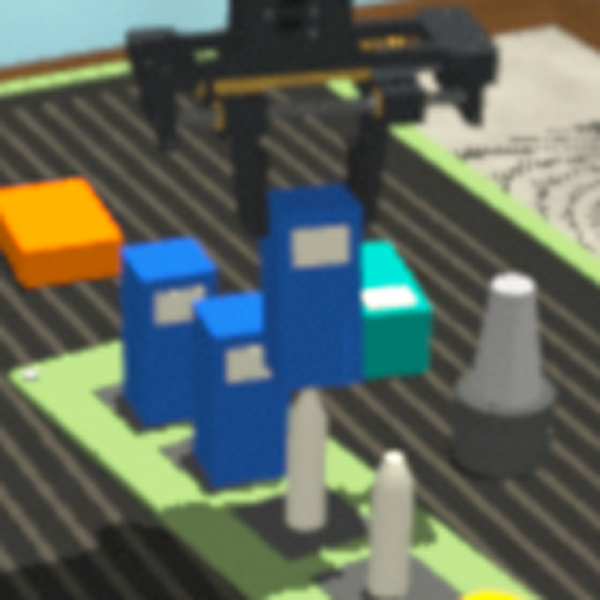

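Emit:
{"api": "servo_tool", "payload": {"commands": [[-0.3,0,-0.003,-0.01,0],[-0.3,0,-0.003,-0.02,0],[-0.3,0,-0.003,-0.03,0],[-0.3,0,-0.003,-0.04,0],[-0.3,0,-0.003,-0.048,0]]}}

```text
clock: 29.42
eef_pos: [628.1, 75.9, 149.3]
orientation: [-0.0, 0.788, 0.616, -0.0]
ft_force: [-0.6, 1.0, -1.3]
finger_gap: 46.0
```

```bash
python3 lk.py 34 290,140,130
```

```text
29.43 [628.1  75.9 149.3] [-0.6  1.  -1.3] 46.0
```

View pics/34z.png

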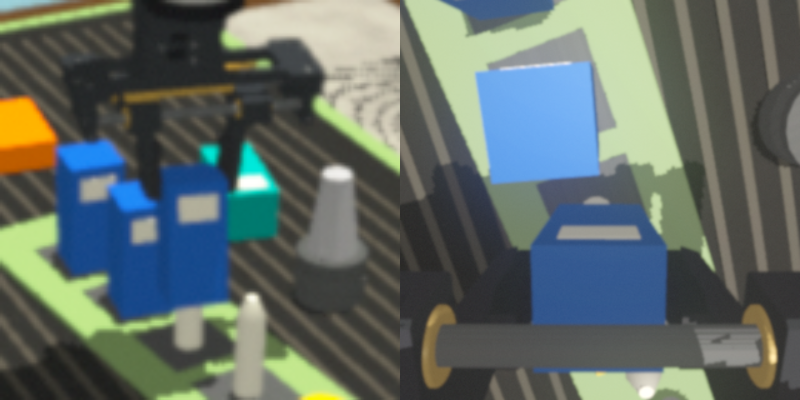

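Emit:
{"api": "servo_tool", "payload": {"commands": [[-0.3,-0.001,-0.004,-0.01,0],[-0.3,-0.002,-0.008,-0.02,0],[-0.3,-0.003,-0.012,-0.03,0],[-0.3,-0.004,-0.014,-0.04,0],[-0.3,-0.004,-0.014,-0.045,0]]}}

```text
clock: 30.15
eef_pos: [623.9, 61.5, 104.4]
orientation: [-0.0, 0.788, 0.616, -0.0]
ft_force: [-0.1, -0.7, 4.3]
finger_gap: 45.6
```

```bash
python3 lk.py 35 290,140,130
```

```text
30.15 [623.9  61.5 104.4] [-0.1 -0.7  4.3] 45.6
```

View pics/35z.png

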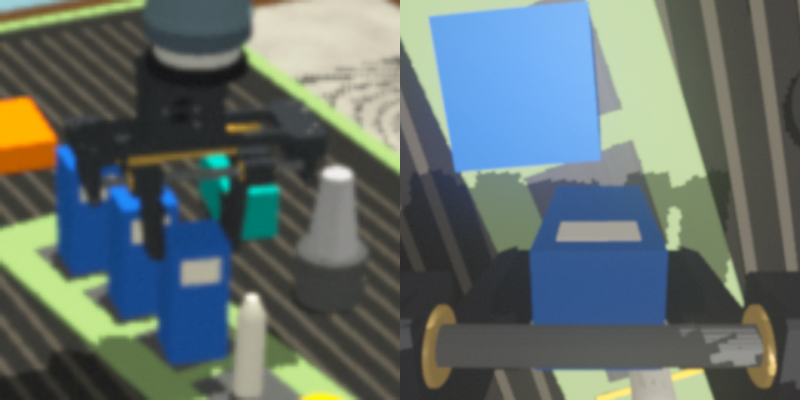

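On the deck (4.3 N). Release and retract.

Emit:
{"api": "servo_tool", "payload": {"commands": [[-0.1,0,0,0.001,0],[0.3,0,0,0.001,0],[0.6,0,0,0.001,0],[0.8,0,0,0.001,0],[1,0,0,0.001,0]]}}

```text
clock: 30.88
eef_pos: [624.3, 61.9, 106.3]
orientation: [0.0, 0.788, 0.616, 0.0]
ft_force: [0.5, -0.1, 0.1]
finger_gap: 84.0
```

Emit:
{"api": "servo_tool", "payload": {"commands": [[1,0,0,0.03,0],[1,0,0,0.08,0],[1,0,0,0.13,0],[1,0,0,0.143,0],[1,0,0,0.143,0]]}}

```text
clock: 31.5
eef_pos: [624.5, 62.0, 249.5]
orientation: [0.0, 0.788, 0.616, 0.001]
ft_force: [-0.2, -0.4, -0.4]
finger_gap: 88.5
```

```bash
python3 lk.py 36 290,140,130; python3 - <<'E'
from ana import *
im=save('top','t36')[:,:,::-1].copy(); analyse(im,vision.camera_params('top'),'t36f')
E
```

```text
31.5 [624.5  62.  249.5] [-0.2 -0.4 -0.4] 88.5
[[429.0, 177.0], [433.0, 224.0], [334.0, 231.0], [341.0, 183.0]]
[[0.9975, -0.0706], [0.0706, 0.9975]] [633.8 -44.2] [[9.4, -156.8], [-9.3, 143.7], [-7.9, 143.2], [7.8, -130.2]]
peg 1 [ 642.5 -166.9]
peg 2 [636.7 -85.1]
peg 3 [630.9  -3.3]
peg 4 [625.1  78.5]
pin [ 649.  -258.7]
[ 436.1 -121.2] [ 51.8 107.6] axis deg 81.3
[609.8 216.5] [57.  58.8] axis deg 83.5
```

View pics/36z.png

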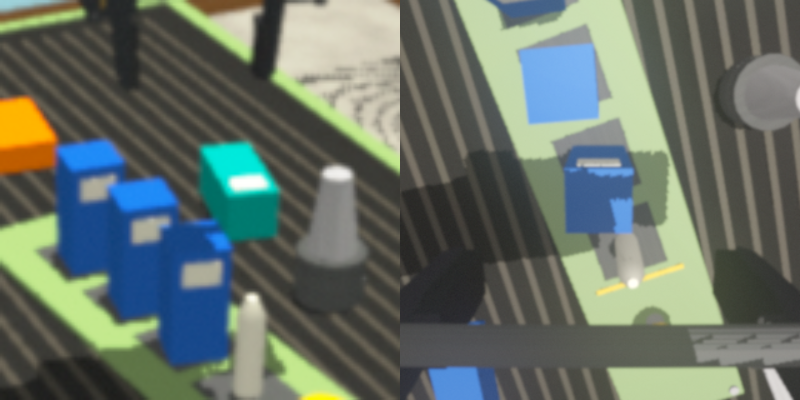

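View pics/t36f.png

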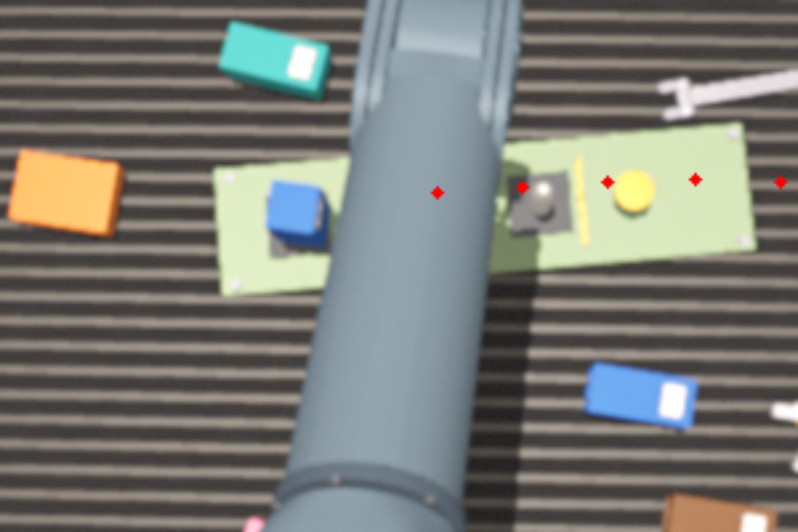

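Emit:
{"api": "servo_tool", "payload": {"commands": [[1,-0.038,-0.035,0,1],[1,-0.08,-0.075,0,3],[1,-0.12,-0.115,0,5],[1,-0.16,-0.15,-0.04,6],[1,-0.188,-0.177,-0.078,6]]}}

```text
clock: 32.28
eef_pos: [434.3, -116.0, 169.9]
orientation: [-0.0, 0.754, 0.657, -0.0]
ft_force: [0.5, -0.1, -1.1]
finger_gap: 88.0
```

Emit:
{"api": "servo_tool", "payload": {"commands": [[1,0,0,0,0],[1,0,0,0,0],[1,0,0,0,0],[1,0,0,0,0],[1,0,0,0,0]]}}

```text
clock: 32.9
eef_pos: [436.9, -114.8, 171.5]
orientation: [0.0, 0.754, 0.657, 0.0]
ft_force: [-0.0, 0.1, 0.8]
finger_gap: 88.3
```

```bash
python3 - <<'E'
from wt import *
tubepose('w37',(260,185,120,150))
E
```

```text
[ 436.9 -114.8  171.5] 0.004
```

View pics/w37z.png

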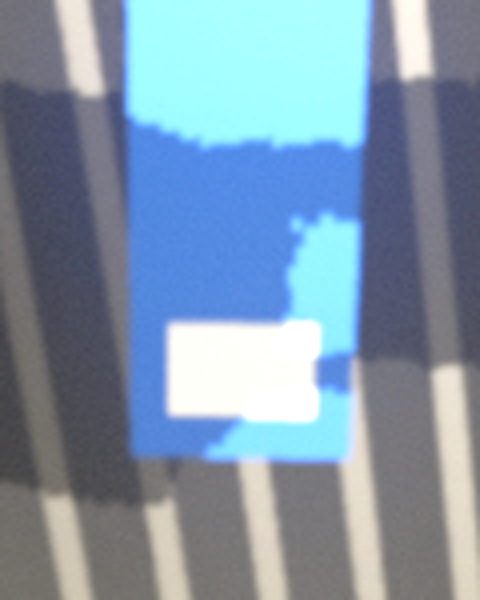

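```bash
python3 - <<'E'
import cv2,numpy as np
im=cv2.imread('pics/w37.png'); cv2.imwrite('pics/w37y.png',np.clip(cv2.resize(im[160:310,260:380],(480,600),interpolation=cv2.INTER_CUBIC)*1.5,0,255).astype('uint8'))
E
```

```text
(no output)
```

View pics/w37y.png

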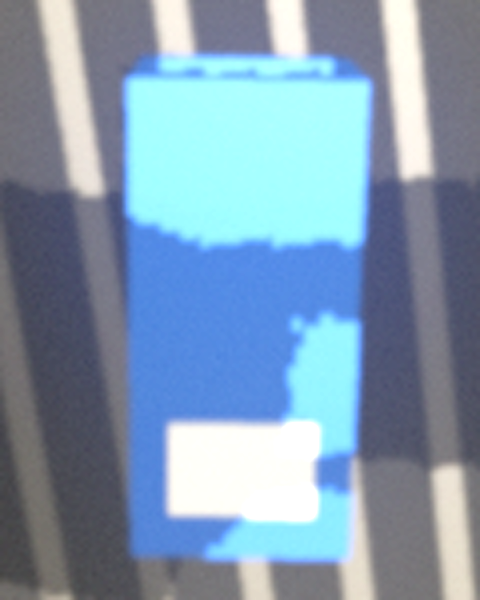

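```bash
python3 - <<'E'
from tp import *
tp([(130,557),(352,562),(124,77),(372,80)],(260,160),4)
E
```

```text
[[407.2, -166.7], [453.4, -174.3], [422.0, -67.6], [468.7, -74.7]]
len 100.5 w 46.8 47.1 ctr [ 437.8 -120.8] mouth dir deg 81.4 grasp d 14 [ 432.4 -156.6]
tool y deg -7.9 [ 436.7 -114.9  171.4]
```

Emit:
{"api": "servo_tool", "payload": {"commands": [[1,-0.002,-0.02,-0.04,0],[1,-0.0039,-0.0414,-0.08,-0.5],[1,-0.0039,-0.0414,-0.12,-0.5],[1,-0.0039,-0.0414,-0.145,-0.5],[1,-0.0039,-0.0414,-0.153,-0.5]]}}

```text
clock: 33.58
eef_pos: [431.8, -156.4, 17.1]
orientation: [-0.001, 0.757, 0.653, -0.001]
ft_force: [-0.1, 0.1, 0.2]
finger_gap: 88.2
```

Emit:
{"api": "servo_tool", "payload": {"commands": [[0,0,0,0,0],[-0.3,0,0,0,0],[-0.3,0,0,0,0],[-0.3,0,0,0,0],[-0.3,0,0,0,0]], "squeeze": 3}}

```text
clock: 34.2
eef_pos: [432.6, -156.5, 18.6]
orientation: [0.0, 0.757, 0.653, 0.0]
ft_force: [0.5, 0.9, 4.2]
finger_gap: 45.8
```

Emit:
{"api": "servo_tool", "payload": {"commands": [[-0.3,0,0,0.06,0],[-0.3,0,0,0.12,0],[-0.3,0,0,0.12,0],[-0.3,0,0,0.18,0],[-0.3,0,0,0.24,0]]}}

```text
clock: 34.83
eef_pos: [431.3, -156.1, 258.4]
orientation: [-0.001, 0.757, 0.653, -0.001]
ft_force: [1.1, 0.6, -1.0]
finger_gap: 46.0
```

Emit:
{"api": "servo_tool", "payload": {"commands": [[-0.3,0,0,0,0],[-0.3,0,0.02,-0.02,0],[-0.3,0,0.02,0.04,0],[-0.3,0,0.02,0.02,0],[-0.3,0,0.02,0,0]]}}

```text
clock: 35.45
eef_pos: [431.9, -135.9, 256.5]
orientation: [-0.001, 0.757, 0.654, -0.0]
ft_force: [-0.4, -0.4, -0.8]
finger_gap: 45.6
```

```bash
python3 lk.py 38 230,110,160
```

```text
35.45 [ 431.9 -135.9  256.5] [-0.4 -0.4 -0.8] 45.6
```

View pics/38z.png

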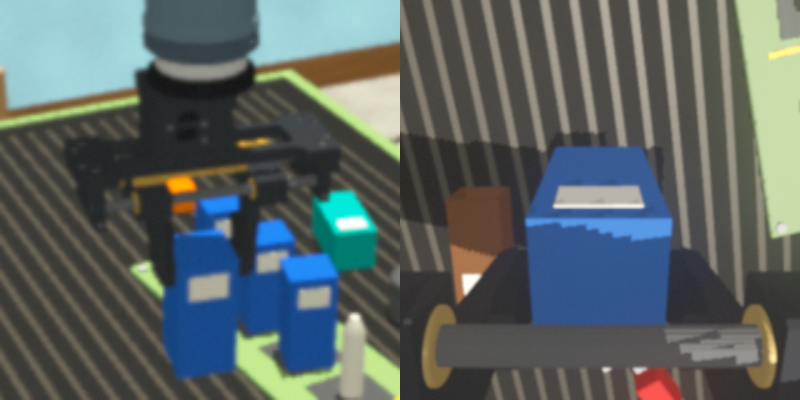

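```bash
python3 - <<'E'
from fitheld2 import *
fit('39',1,(285,195,55,80))
E
```

```text
clock 35.55 [ 430.1 -135.7  255.1] qv 0.04 gap 46.1
60 [ 11.4 -29.8] [0.201 0.219]
65 [  8.8 -24.2] [0.203 0.213]
70 [  7.2 -16.8] [0.229 0.186]
75 [  3.7 -11.7] [0.234 0.183]
80 [ 3.6 -3.4] [0.25  0.152]
85 [2.1 4.7] [0.26  0.115]
90 [ 0.9 12.2] [0.281 0.125]
95 [ 3.4 13.3] [0.278 0.18 ]
100 [ 6.4 17.4] [0.273 0.229]
105 [11.2  8.6] [0.261 0.286]
110 [11.6  8.4] [0.268 0.274]
th,d,e [83.6  1.   2.4] cost [0.268 0.118] centre [ 431.3 -127.9  211.7] rim centre [ 432.1 -122.4  162.1] lowest 159.3 rel TCP [  1.2   7.8 -43.4]
```

View pics/f39.png

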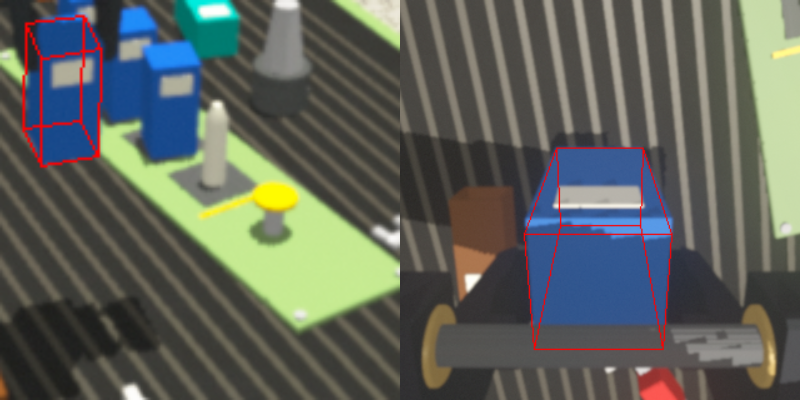

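Emit:
{"api": "servo_tool", "payload": {"commands": [[-0.3,0.03,0.015,0,0],[-0.3,0.075,0.04,0,0],[-0.3,0.125,0.065,0,0],[-0.3,0.17,0.088,0,0],[-0.3,0.1963,0.102,-0.01,0]]}}

```text
clock: 36.28
eef_pos: [631.3, -32.5, 248.5]
orientation: [0.0, 0.756, 0.654, 0.001]
ft_force: [0.1, -0.5, -1.0]
finger_gap: 46.2
```

Emit:
{"api": "servo_tool", "payload": {"commands": [[-0.3,0,0,-0.01,0],[-0.3,0,0,-0.025,0],[-0.3,0,0,-0.04,0],[-0.3,0,0,-0.048,0],[-0.3,0,0,-0.048,0]]}}

```text
clock: 36.9
eef_pos: [628.1, -34.7, 199.7]
orientation: [-0.0, 0.757, 0.653, -0.0]
ft_force: [0.4, 0.5, -0.4]
finger_gap: 45.7
```

```bash
python3 - <<'E'
from tilt import *
import subprocess
P=vision.camera_params('wrist');s=bot.read_state()
for th,d in ((85,3),(90,3),(95,3)): print(th,rimproj(P,s,np.radians(th),d,1).round(0)[[0,1,4,5]].tolist())
print(proj('wrist',[[630.1,-24.4,92],[630.1,-24.4,8]],P).round(0))
E
python3 lk.py 40 290,140,150
```

```text
85 [[284.0, 205.0], [353.0, 205.0], [259.0, 274.0], [377.0, 274.0]]
90 [[285.0, 217.0], [353.0, 217.0], [260.0, 271.0], [377.0, 271.0]]
95 [[286.0, 228.0], [352.0, 228.0], [261.0, 269.0], [376.0, 269.0]]
[[320. 229.]
 [319. 207.]]
36.9 [628.1 -34.7 199.7] [ 0.4  0.5 -0.4] 45.7
```

View pics/40z.png

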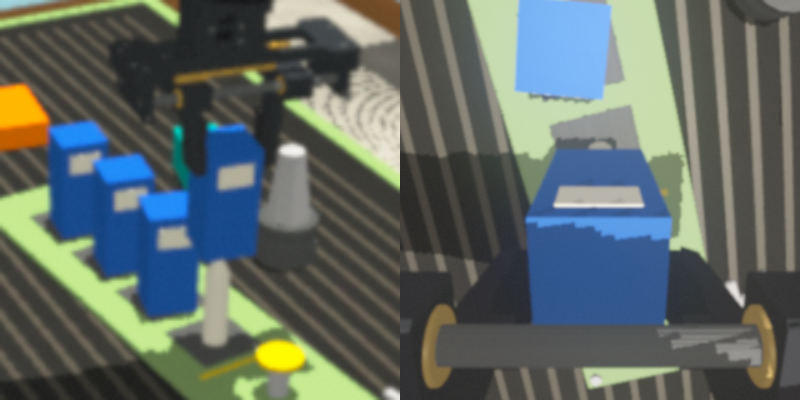

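Emit:
{"api": "servo_tool", "payload": {"commands": [[-0.3,0,0,-0.008,0],[-0.3,0,0,-0.016,0],[-0.3,0,0,-0.025,0],[-0.3,0,0,-0.035,0],[-0.3,0,0,-0.045,0]]}}

```text
clock: 37.62
eef_pos: [628.6, -34.5, 154.3]
orientation: [-0.0, 0.757, 0.653, -0.0]
ft_force: [-0.5, 0.5, -1.2]
finger_gap: 46.3
```

```bash
python3 lk.py 41 290,140,150
```

```text
37.62 [628.6 -34.5 154.3] [-0.5  0.5 -1.2] 46.3
```

View pics/41z.png

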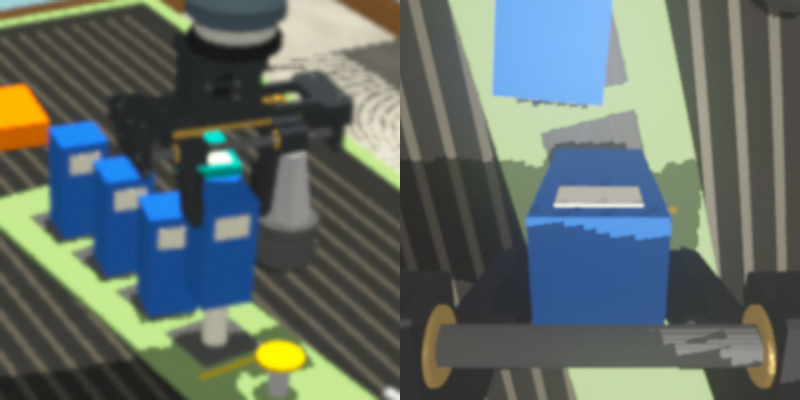

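Emit:
{"api": "servo_tool", "payload": {"commands": [[-0.3,0,0,-0.012,0],[-0.3,0,0,-0.024,0],[-0.3,0,0,-0.036,0],[-0.3,0,0,-0.045,0],[-0.3,0,0,-0.051,0]]}}

```text
clock: 38.35
eef_pos: [628.5, -34.5, 103.5]
orientation: [-0.0, 0.757, 0.653, -0.0]
ft_force: [-0.1, 1.2, -0.8]
finger_gap: 45.9
```

```bash
python3 lk.py 42 290,140,150
```

```text
38.35 [628.5 -34.5 103.5] [-0.1  1.2 -0.8] 45.9
```

View pics/42z.png

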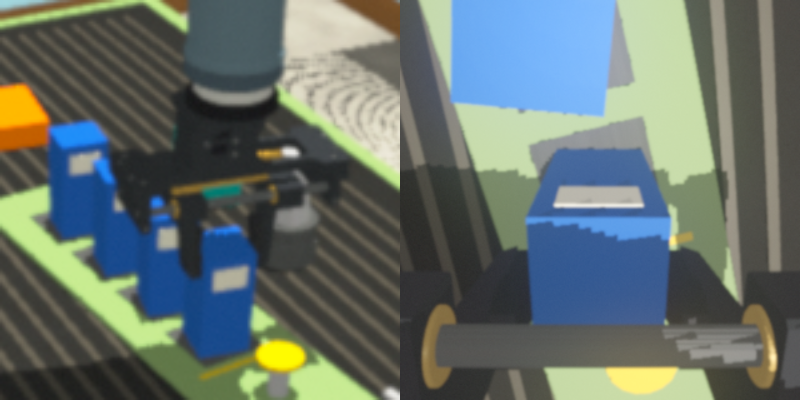

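Emit:
{"api": "servo_tool", "payload": {"commands": [[-0.3,0,0,-0.003,0],[-0.3,0,0,-0.004,0],[0.1,0,0,-0.004,0],[0.5,0,0,-0.004,0],[1,0,0,-0.004,0]]}}

```text
clock: 39.08
eef_pos: [628.6, -34.6, 100.1]
orientation: [-0.0, 0.757, 0.653, -0.0]
ft_force: [-0.8, 0.7, 1.0]
finger_gap: 66.4
```

Emit:
{"api": "servo_tool", "payload": {"commands": [[1,0,0,0,0],[1,0,0,0.05,0],[1,0,0,0.1,0],[1,0,0,0.15,0],[1,0,0,0.15,0]]}}

```text
clock: 39.7
eef_pos: [631.0, -35.2, 254.4]
orientation: [0.002, 0.757, 0.653, 0.003]
ft_force: [-0.1, 0.5, -0.3]
finger_gap: 88.1
```

Emit:
{"api": "servo_tool", "payload": {"commands": [[1,-0.04,-0.045,0,0],[1,-0.08,-0.09,0,0],[1,-0.12,-0.13,0,0],[1,-0.15,-0.17,0,0],[1,-0.17,-0.2,0,0]]}}

```text
clock: 40.33
eef_pos: [456.4, -235.9, 249.3]
orientation: [-0.001, 0.758, 0.653, -0.0]
ft_force: [1.5, -0.3, 0.2]
finger_gap: 88.1
```

```bash
python3 lk.py 43 250,130,200;python3 - <<'E'
from h import *
save('top','t43')
for n in ['hook','throat','mouth','pin']:
    print(n,[(np.round(a['pixel'],1).tolist(),round(a['score'],2),onz('top',[a['pixel']],0).round(0).tolist()) for a in models.spot_point('top',n)])
im=cv2.imread('pics/t43.png'); cv2.imwrite('pics/t43z.png',cv2.resize(im[150:320,220:540],(800,425),interpolation=cv2.INTER_CUBIC))
E
```

```text
40.33 [ 456.4 -235.9  249.3] [ 1.5 -0.3  0.2] 88.1
hook []
throat [([260.8, 210.0], 0.73, [[618.0, 225.0, 0.0]]), ([352.7, 206.9], 0.44, [[630.0, -24.0, 0.0]])]
mouth [([451.6, 291.8], 0.45, [[405.0, -289.0, 0.0]])]
pin [([387.6, 204.3], 0.96, [[638.0, -119.0, 0.0]])]
```

View pics/43z.png

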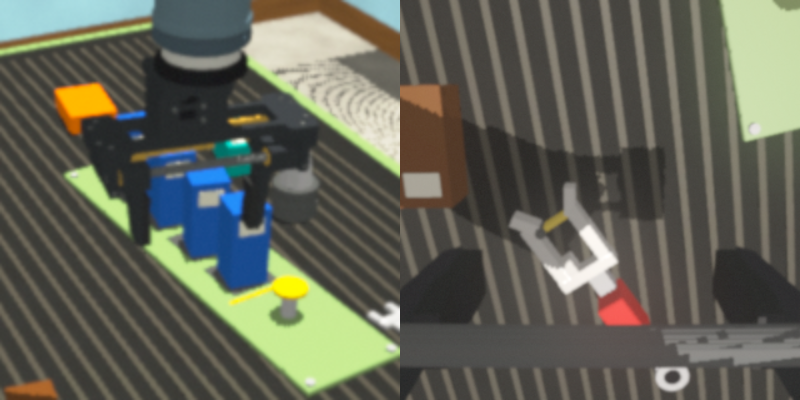

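View pics/t43z.png

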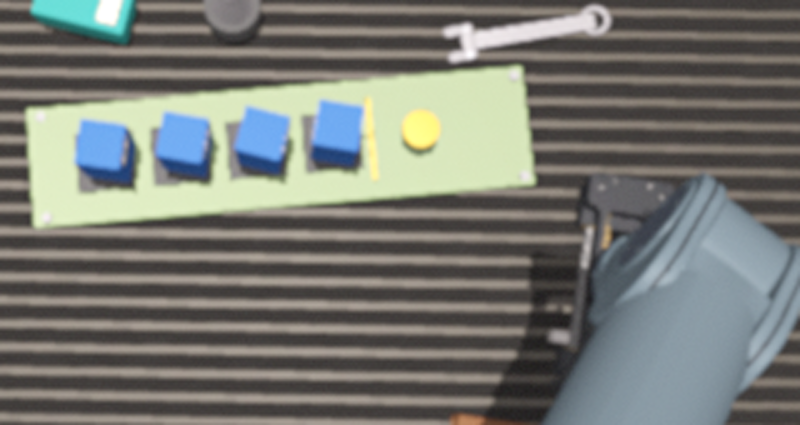

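Emit:
{"api": "servo_tool", "payload": {"commands": [[1,0.007,-0.04,0,8],[1,0.015,-0.08,0,16],[1,0.022,-0.12,0,24],[1,0.03,-0.17,-0.015,32],[1,0.036,-0.203,-0.03,40]]}}

```text
clock: 41.3
eef_pos: [495.7, -438.7, 219.3]
orientation: [0.0, 0.486, 0.874, -0.0]
ft_force: [0.3, 0.1, -0.5]
finger_gap: 88.2
```

Emit:
{"api": "servo_tool", "payload": {"commands": [[1,0,0,0,0],[1,0,0,0,0],[1,0,0,0,0],[1,0,0,0,0],[1,0,0,0,0]]}}

```text
clock: 41.92
eef_pos: [495.0, -437.1, 220.6]
orientation: [0.0, 0.488, 0.873, 0.0]
ft_force: [0.2, 0.1, -0.1]
finger_gap: 88.4
```

```bash
python3 - <<'E'
from h import *
s=bot.read_state();save('wrist','w44');P=vision.camera_params('wrist')
print(s['eef_pos'],s['joints'].round(2))
for n in ['hook','throat','mouth']:
    print(n,[(np.round(a['pixel'],1).tolist(),round(a['score'],2),onz('wrist',[a['pixel']],0).round(1).tolist()) for a in models.spot_point('wrist',n)])
E
```

```text
[ 495.04427887 -437.07152779  220.5842235 ] [ 0.33  0.63  0.49  1.56 -0.33  1.04  1.46]
hook [([315.0, 156.4], 0.83, [[461.9, -390.0, 0.0]]), ([320.9, 75.3], 0.63, [[426.8, -321.5, 0.0]])]
throat [([316.9, 78.3], 0.93, [[424.9, -326.0, 0.0]])]
mouth [([312.5, 157.5], 0.64, [[460.2, -392.4, 0.0]]), ([325.7, 31.2], 0.58, [[410.4, -286.5, 0.0]])]
```

View pics/w44.png

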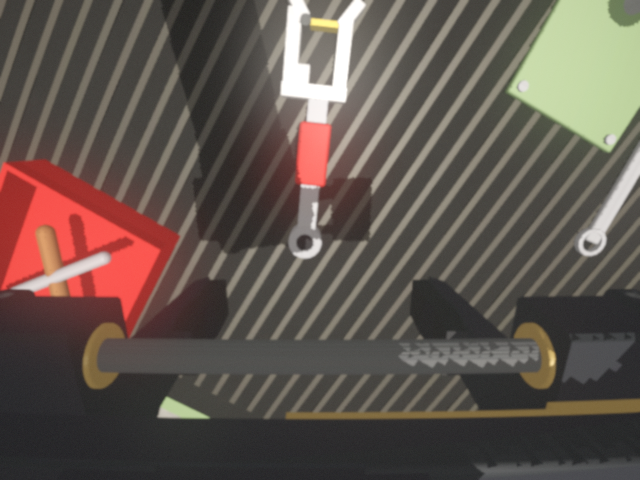

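```bash
python3 - <<'E'
import cv2,numpy as np
im=cv2.imread('pics/w44.png'); a=cv2.resize(im[0:260,250:400],None,fx=2.3,fy=2.3,interpolation=cv2.INTER_CUBIC)
b=cv2.resize(im[110:200,280:345],None,fx=6.6,fy=6.6,interpolation=cv2.INTER_CUBIC)
o=np.zeros((600,800,3),'uint8'); o[:a.shape[0],:a.shape[1]]=a; o[:b.shape[0],360:360+b.shape[1]]=b[:600,:440]; cv2.imwrite('pics/w44z.png',o)
E
```

```text
(no output)
```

View pics/w44z.png

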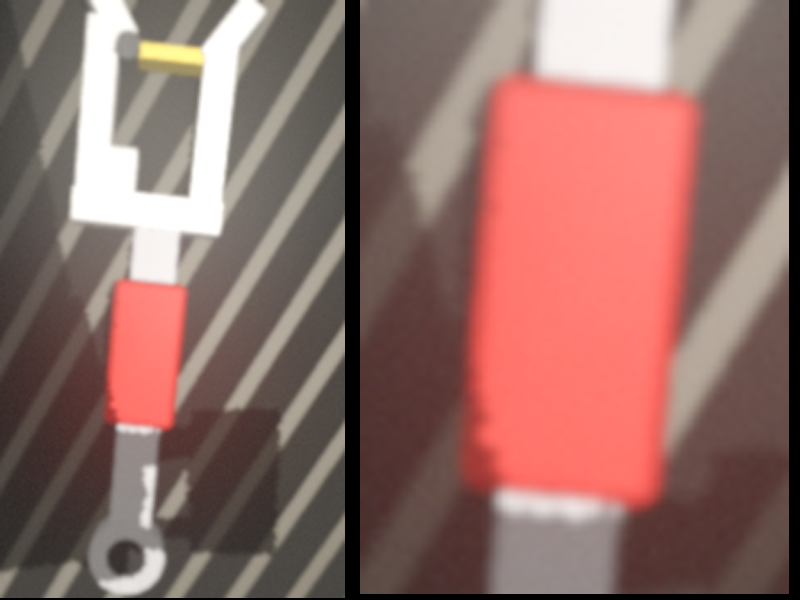

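```bash
python3 - <<'E'
from h import *
W=onz('wrist',[(300.5,121.8),(331.2,124.7),(296.1,183.5),(324.7,186.2)],44)[:,:2]; print(W.round(1).tolist())
f=(W[0]+W[1])/2;b=(W[2]+W[3])/2;c=(f+b)/2;a=f-b;print('len',np.linalg.norm(a),'w',np.linalg.norm(W[1]-W[0]),np.linalg.norm(W[3]-W[2]),'c',c,'dir',np.degrees(np.arctan2(a[1],a[0])))
for z in(0,10,20): 
    E=onz('wrist',[(305.2,242.2),(323.9,24.8)],z)[:,:2]; d=E[1]-E[0]; print(z,E.round(1).tolist(),np.linalg.norm(d).round(1),np.degrees(np.arctan2(d[1],d[0])).round(1))
# pin & wrench positions
P=vision.camera_params('top')
print('wrench',onz('top',[(403,165),(458,157)],5,P).round(0).tolist(),'holder',onz('top',[(313,155)],20,P).round(0))
im=cv2.imread('pics/t43.png'); hsv=cv2.cvtColor(im,cv2.COLOR_BGR2HSV); m=cv2.inRange(hsv,(22,120,120),(34,255,255)); m[:,:372]=0; m[:180]=0;m[230:]=0;m[:,:378]=0;m[:,410:]=0
ys,xs=np.nonzero(m); print(xs.mean(),ys.mean(),len(xs),onz('top',[(xs.mean(),ys.mean())],46,P))
s=bot.read_state();q=s['orientation'];print('tool y',np.degrees(np.arctan2(2*q[2]**2-1,2*q[1]*q[2])))
E
```

```text
[[435.1, -369.8], [459.2, -357.8], [459.1, -418.0], [482.7, -406.4]]
len 53.90417544035975 w 26.902430658421466 26.24786565776314 c [ 459.05714784 -387.97939654] dir 116.12395214579898
0 [[500.3, -473.9], [406.0, -282.8]] 213.1 116.3
10 [[499.1, -471.1], [407.5, -285.4]] 207.0 116.3
20 [[497.9, -468.3], [409.0, -288.1]] 201.0 116.3
wrench [[746.0, -160.0, 5.0], [770.0, -310.0, 5.0]] holder [[767.  85.  20.]]
389.35 202.76666666666668 60 [[ 634.11963479 -118.32147265   46.        ]]
tool y 31.581735008647893
```

Emit:
{"api": "servo_tool", "payload": {"commands": [[1,-0.018,0.025,-0.03,-3],[1,-0.0357,0.0496,-0.07,-5.5],[1,-0.0357,0.0496,-0.12,-5.5],[1,-0.0357,0.0496,-0.17,-5.5],[1,-0.0357,0.0496,-0.198,-5.5]]}}

```text
clock: 42.75
eef_pos: [458.1, -387.0, 19.8]
orientation: [-0.001, 0.529, 0.848, 0.0]
ft_force: [0.1, 0.0, -0.1]
finger_gap: 88.4
```

Emit:
{"api": "servo_tool", "payload": {"commands": [[1,0,0,0,0],[0,0,0,0,0],[-0.5,0,0,0,0],[-0.6,0,0,0,0],[-0.6,0,0,0,0]], "squeeze": 30}}

```text
clock: 43.38
eef_pos: [459.3, -388.1, 22.8]
orientation: [0.0, 0.529, 0.848, 0.0]
ft_force: [-0.3, -0.3, 0.2]
finger_gap: 50.3
```

Emit:
{"api": "servo_tool", "payload": {"commands": [[-0.6,0,0,0,0],[-0.6,0,0,0,0],[-0.6,0,0,0,0],[-0.6,0,0,0.015,0],[-0.6,0,0,0.03,0]]}}

```text
clock: 44.0
eef_pos: [458.9, -387.9, 53.1]
orientation: [-0.0, 0.529, 0.848, -0.0]
ft_force: [-0.6, 0.2, -3.3]
finger_gap: 27.7
```

```bash
python3 lk.py 45 300,280,180 0,0,480
```

```text
44.0 [ 458.9 -387.9   53.1] [-0.6  0.2 -3.3] 27.7
```

View pics/45z.png

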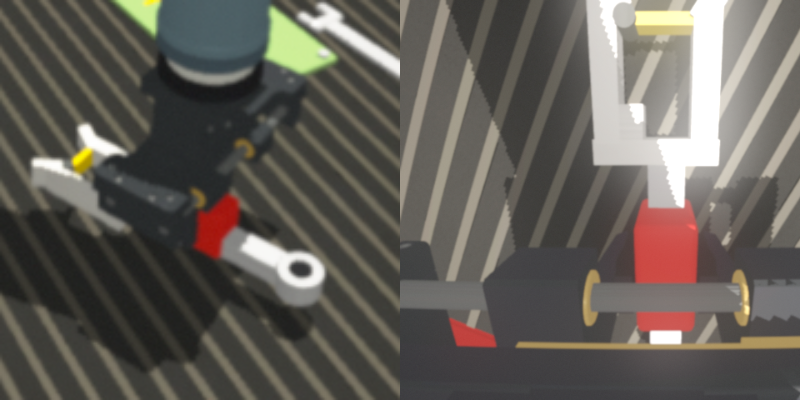

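Emit:
{"api": "servo_tool", "payload": {"commands": [[-0.6,0.03,0.015,0.02,-3],[-0.6,0.075,0.035,0.03,-8],[-0.6,0.125,0.06,0.03,-14],[-0.6,0.17,0.082,0.03,-19],[-0.6,0.1946,0.093,0.03,-21]], "squeeze": 50}}

```text
clock: 44.72
eef_pos: [656.7, -291.3, 81.8]
orientation: [-0.0, 0.674, 0.739, 0.001]
ft_force: [-0.1, 0.0, -4.5]
finger_gap: 27.4
```

Emit:
{"api": "servo_tool", "payload": {"commands": [[-0.6,0,0,0,0],[-0.6,0,0,0,0],[-0.6,0,0,0,0],[-0.6,0,0,0,0],[-0.6,0,0,0,0]]}}

```text
clock: 45.35
eef_pos: [653.3, -295.3, 82.3]
orientation: [-0.0, 0.675, 0.738, 0.0]
ft_force: [0.3, 0.4, -4.2]
finger_gap: 27.8
```

```bash
python3 lk.py 46 340,220,160 0,0,480; python3 - <<'E'
from h import *
P=vision.camera_params('wrist'); print(proj('wrist',[[638,-116.1,46],[634.1,-118.3,46],[638,-116.1,8]],P))
s=bot.read_state();q=s['orientation'];print('tool y',np.degrees(np.arctan2(2*q[2]**2-1,2*q[1]*q[2])),s['eef_pos'])
# predicted hook points: latch bar centre, lips
c=s['eef_pos'];u=np.array([-.0867,.9962,0]);v=np.array([-.9962,-.0867,0]); base=np.array([c[0],c[1],c[2]-22.2])
print(proj('wrist',[base+114*u+18*v+[0,0,20],base+62*u-12*v+[0,0,20],base+50*u+[0,0,20]],P))
E
```

```text
45.35 [ 653.3 -295.3   82.3] [ 0.3  0.4 -4.2] 27.8
[[ 318.81554096 -125.45785807]
 [ 308.93466401 -120.30154974]
 [ 318.84271974  -70.95485195]]
tool y 5.067193810334753 [ 653.49561113 -295.06617067   82.26532358]
[[267.54123606  20.1935995 ]
 [348.81739092 168.65129434]
 [318.18188545 198.96563932]]
```

View pics/w46.png

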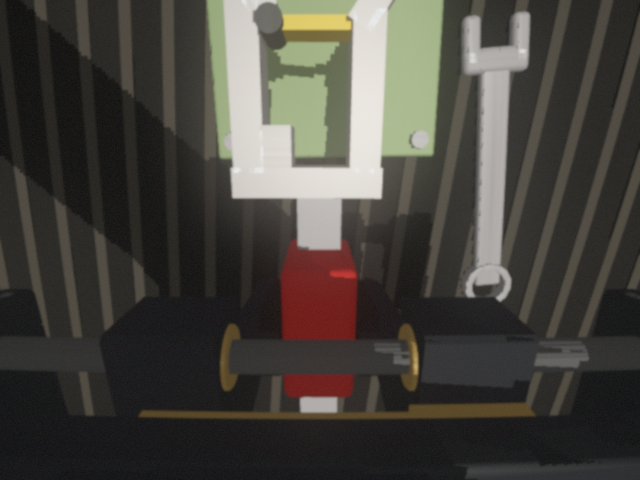

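View pics/46z.png

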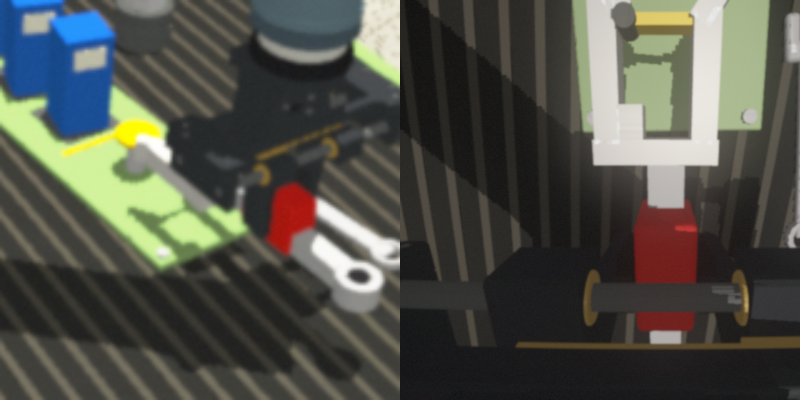

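```bash
python3 - <<'E'
from h import *
im=cv2.imread('pics/w46.png'); cv2.imwrite('pics/w46z.png',np.clip(cv2.resize(im[90:180,190:460],None,fx=2.9,fy=2.9,interpolation=cv2.INTER_CUBIC)*1.4,0,255).astype('uint8'))
W=onz('wrist',[(219,159),(437,156)],8); print(W.round(1)); print(W.mean(0), np.linalg.norm(W[1]-W[0]))
R=np.array([[.9962,-.0867],[.0867,.9962]]);t=np.array([619.4,98.1]); print((R@[-65,-335]+t),(R@[65,-335]+t),R@[0,-335]+t)
E
```

```text
[[ 588.6 -238.2    8. ]
 [ 718.8 -224.8    8. ]]
[ 653.6702429  -231.51284954    8.        ] 130.92015332678588
[ 583.6915 -241.2625] [ 713.1975 -229.9915] [ 648.4445 -235.627 ]
```

View pics/w46z.png

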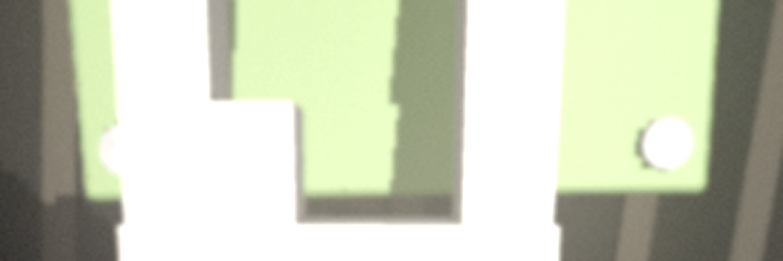

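Emit:
{"api": "servo_tool", "payload": {"commands": [[-0.6,0,0,0.05,0],[-0.6,0,0,0.1,0],[-0.6,0,0,0.15,0],[-0.6,0,0,0.18,0],[-0.6,0,0,0.18,0]]}}

```text
clock: 46.08
eef_pos: [654.7, -295.9, 264.9]
orientation: [0.002, 0.675, 0.738, 0.001]
ft_force: [0.4, 0.2, -4.6]
finger_gap: 27.5
```

Emit:
{"api": "servo_tool", "payload": {"commands": [[-0.6,0,0,0,0],[-0.6,0,0,0,0],[-0.6,0,0,0,0],[-0.6,0,0,0,0],[-0.6,0,0,0,0]]}}

```text
clock: 46.7
eef_pos: [653.6, -294.9, 262.0]
orientation: [-0.0, 0.675, 0.738, -0.0]
ft_force: [-0.4, -1.5, -3.1]
finger_gap: 27.7
```

```bash
python3 - <<'E'
from h import *
s=bot.read_state();save('wrist','w47');P=vision.camera_params('wrist'); print(s['eef_pos'])
print(proj('wrist',[[638,-116.1,46],[641.8,-112,46]],P))
print('pin',[(a['pixel'],a['score'],onz('wrist',[a['pixel']],8)) for a in models.spot_point('wrist','pin')])
E
```

```text
[ 653.60536412 -294.94418516  262.04371379]
[[318.83724754  21.95024016]
 [323.3456787   17.44775276]]
pin [([321.8, 33.9], 0.89, array([[ 641.00524105, -115.19860938,    8.        ]]))]
```

View pics/w47.png

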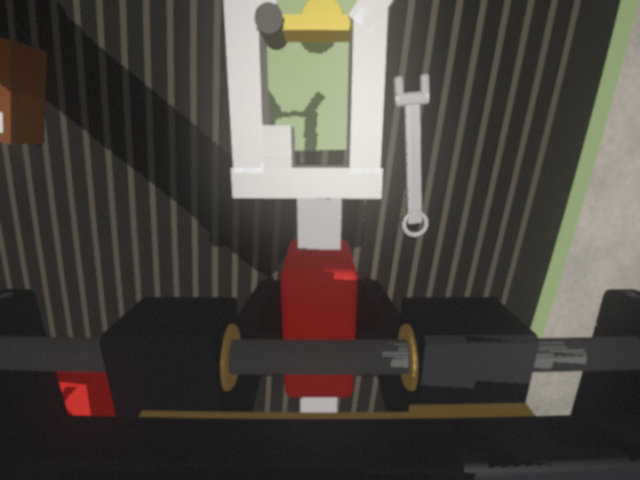

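Emit:
{"api": "servo_tool", "payload": {"commands": [[-0.6,0.003,0,-0.05,0],[-0.6,0.003,0,-0.1,0],[-0.6,0.003,0,-0.15,0],[-0.6,0.003,0,-0.19,0],[-0.6,0.003,0,-0.215,0]]}}

```text
clock: 47.42
eef_pos: [655.9, -294.4, 45.0]
orientation: [-0.001, 0.675, 0.738, -0.0]
ft_force: [0.1, -1.1, -2.2]
finger_gap: 27.6
```

Emit:
{"api": "servo_tool", "payload": {"commands": [[-0.6,0,0,-0.005,0],[-0.6,0,0,-0.01,0],[-0.6,0,0,-0.014,0],[-0.6,0,0,-0.016,0],[-0.6,0,0,-0.016,0]]}}

```text
clock: 48.05
eef_pos: [656.8, -295.0, 31.6]
orientation: [0.0, 0.675, 0.738, 0.0]
ft_force: [0.1, 0.6, -2.9]
finger_gap: 28.2
```

```bash
python3 lk.py 48 340,220,160 80,0,480
```

```text
48.05 [ 656.8 -295.    31.6] [ 0.1  0.6 -2.9] 28.2
```

View pics/48z.png

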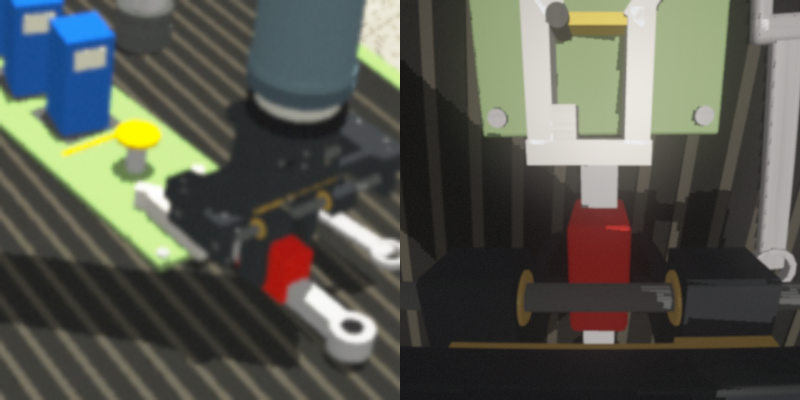

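View pics/s48.png

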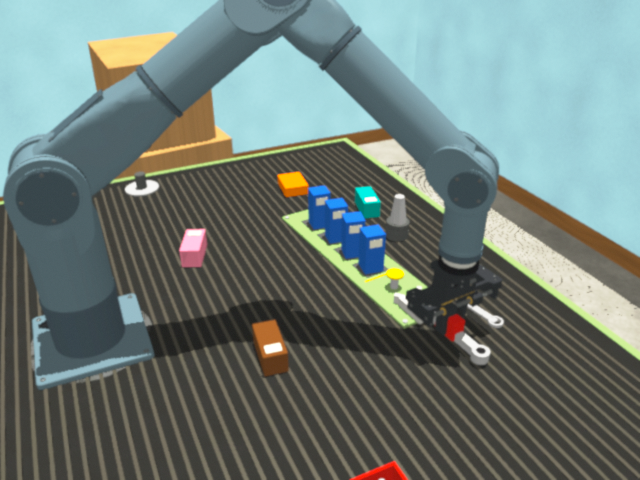

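Emit:
{"api": "servo_tool", "payload": {"commands": [[-0.6,-0.0009,0.01,0,0],[-0.6,-0.0017,0.02,0,0],[-0.6,-0.0026,0.03,0,0],[-0.6,-0.0035,0.04,0,0],[-0.6,-0.0044,0.05,0,0]]}}

```text
clock: 48.78
eef_pos: [652.2, -244.1, 31.3]
orientation: [0.0, 0.675, 0.738, 0.0]
ft_force: [-1.1, -0.1, -3.9]
finger_gap: 27.7
```

```bash
python3 lk.py 49 330,210,140 80,0,480
```

```text
48.77 [ 652.2 -244.1   31.3] [-1.1 -0.1 -3.9] 27.7
```

View pics/49z.png

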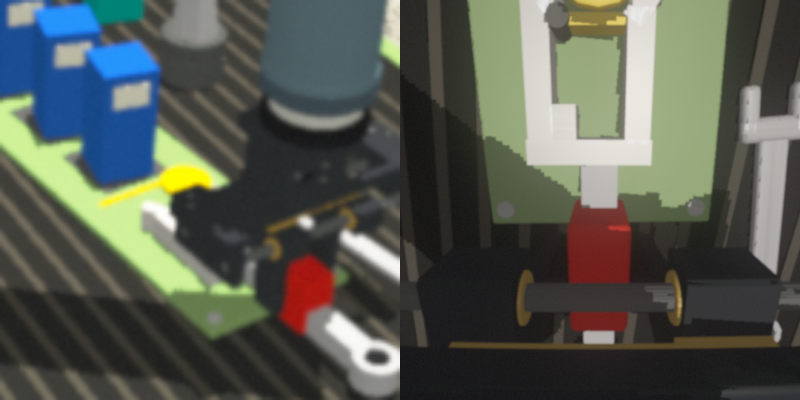

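Emit:
{"api": "servo_tool", "payload": {"commands": [[-0.6,-0.0006,0.007,0,0],[-0.6,-0.0012,0.014,0,0],[-0.6,-0.0018,0.021,0,0],[-0.6,-0.0024,0.028,0,0],[-0.6,-0.003,0.035,0,0]]}}

```text
clock: 49.5
eef_pos: [648.1, -211.5, 31.3]
orientation: [0.0, 0.675, 0.738, -0.001]
ft_force: [-1.8, -3.9, -3.0]
finger_gap: 27.7
```

```bash
python3 lk.py 50 330,210,140 160,0,320
```

```text
49.5 [ 648.1 -211.5   31.3] [-1.8 -3.9 -3. ] 27.7
```

View pics/50z.png

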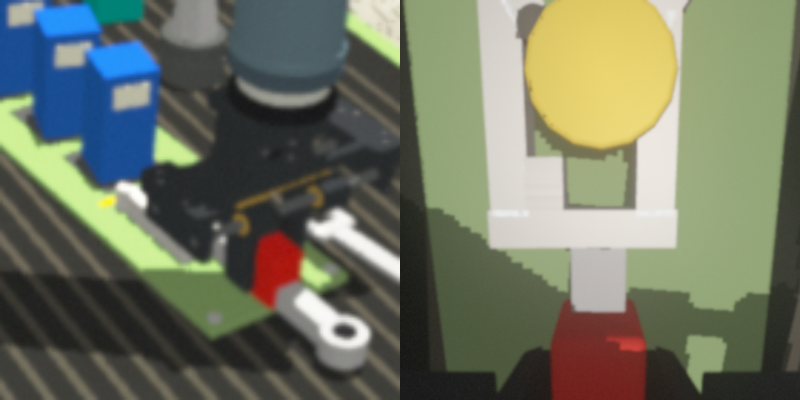

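Emit:
{"api": "servo_tool", "payload": {"commands": [[-0.6,-0.0004,0.005,0,0],[-0.6,-0.0009,0.01,0,0],[-0.6,-0.0013,0.015,0,0],[-0.6,-0.0018,0.02,0,0],[-0.6,-0.002,0.023,0,0]]}}

```text
clock: 50.22
eef_pos: [648.3, -185.3, 31.4]
orientation: [0.0, 0.675, 0.738, 0.001]
ft_force: [-0.2, 0.5, -2.8]
finger_gap: 27.3
```

```bash
python3 lk.py 51 330,210,140 160,0,320
```

```text
50.23 [ 648.3 -185.3   31.4] [-0.2  0.5 -2.8] 27.3
```

View pics/51z.png

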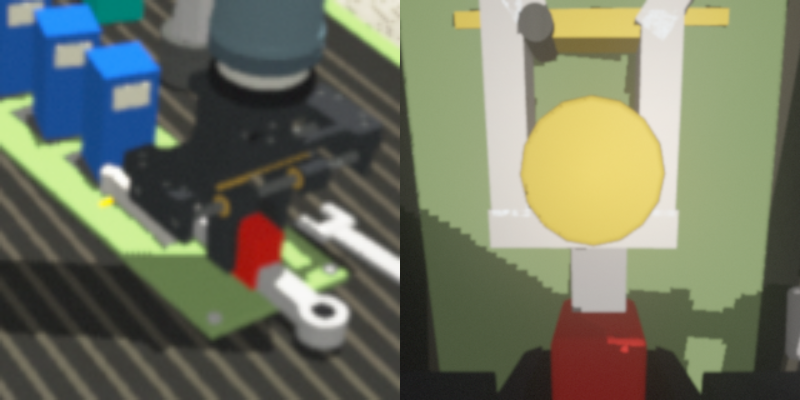

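Emit:
{"api": "servo_tool", "payload": {"commands": [[-0.6,0,0,-0.001,0],[-0.6,0,0,-0.0015,0],[-0.3,0,0,-0.0015,0],[0,0,0,-0.0015,0],[0.3,0,0,-0.0015,0]], "squeeze": 10}}

```text
clock: 50.95
eef_pos: [647.3, -187.1, 29.8]
orientation: [0.0, 0.675, 0.738, 0.0]
ft_force: [-0.2, -0.1, 0.3]
finger_gap: 48.3
```

Emit:
{"api": "servo_tool", "payload": {"commands": [[0.3,0,0,0,0],[0.3,0,0,0.01,0],[0.3,0,0,0.04,0],[0.3,0,0,0.09,0],[0.3,0,0,0.14,0]]}}

```text
clock: 51.58
eef_pos: [647.1, -187.0, 171.7]
orientation: [0.0, 0.675, 0.738, -0.0]
ft_force: [0.1, -0.3, 0.4]
finger_gap: 57.7
```

Emit:
{"api": "servo_tool", "payload": {"commands": [[0.3,-0.02,-0.05,0.03,0],[0.3,-0.05,-0.1,0.06,0],[0.3,-0.1,-0.14,0.06,0],[0.3,-0.15,-0.17,0.06,0],[0.3,-0.17,-0.19,0.06,0]]}}

```text
clock: 52.2
eef_pos: [473.2, -379.5, 231.0]
orientation: [0.0, 0.677, 0.736, -0.0]
ft_force: [0.7, -0.8, 0.8]
finger_gap: 57.3
```

```bash
python3 lk.py 52 300,170,200; python3 - <<'E'
from h import *
im=save('top','t52');cv2.imwrite('pics/t52z.png',cv2.resize(im[140:310,200:520],(800,425),interpolation=cv2.INTER_CUBIC)[:,:,::-1])
for n in ['hook','throat','mouth','pin']:
    print(n,[(np.round(a['pixel'],1).tolist(),round(a['score'],2),onz('top',[a['pixel']],8).round(0).tolist()) for a in models.spot_point('top',n)][:2])
E
```

```text
52.2 [ 473.2 -379.5  231. ] [ 0.7 -0.8  0.8] 57.3
hook [([410.4, 202.4], 0.69, [[643.0, -179.0, 8.0]])]
throat [([387.8, 204.7], 0.67, [[636.0, -119.0, 8.0]]), ([316.9, 211.6], 0.47, [[614.0, 72.0, 8.0]])]
mouth [([372.4, 203.5], 0.58, [[638.0, -77.0, 8.0]])]
pin [([387.9, 205.8], 0.76, [[633.0, -119.0, 8.0]])]
```

View pics/52z.png

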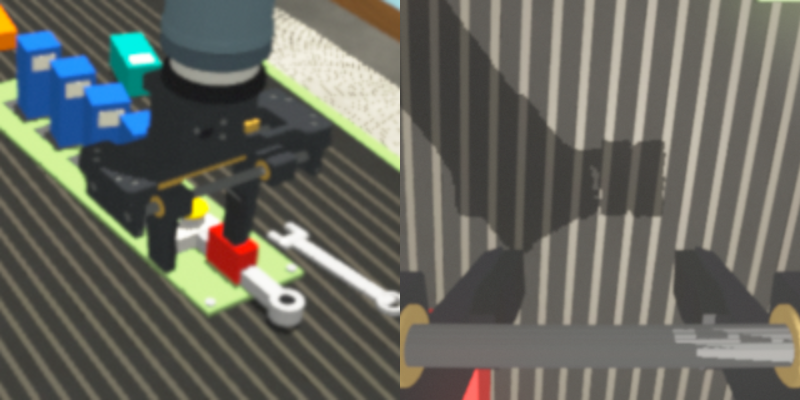

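View pics/t52z.png

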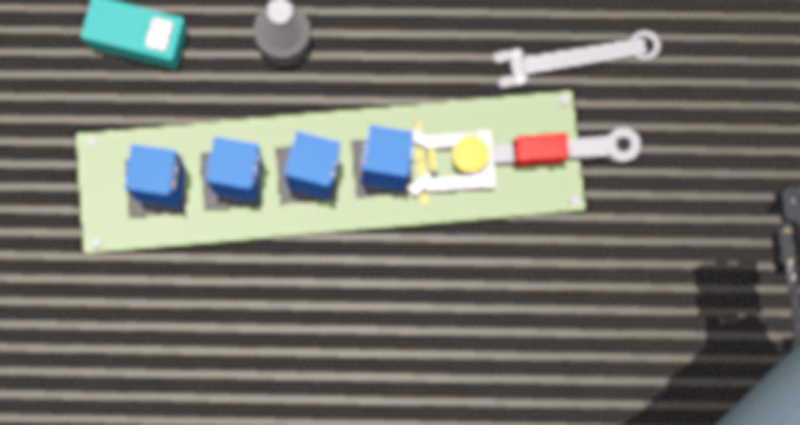

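Emit:
{"api": "servo_tool", "payload": {"commands": [[0.3,-0.02,-0.05,0.02,0],[0.3,-0.03,-0.1,0.04,0],[0.3,-0.04,-0.13,0.06,0],[0.3,-0.05,-0.15,0.08,0],[0.3,-0.05,-0.15,0.08,0]]}}

```text
clock: 53.18
eef_pos: [427.2, -528.4, 310.9]
orientation: [0.001, 0.675, 0.737, -0.001]
ft_force: [0.3, 0.2, -0.0]
finger_gap: 57.4
```

```bash
python3 - <<'E'
from h import *
im=save('side','s53');cv2.imwrite('pics/s53z.png',cv2.resize(im[160:340,290:530],(800,600),interpolation=cv2.INTER_CUBIC)[:,:,::-1])
im=save('top','t53')[:,:,::-1].copy(); P=vision.camera_params('top')
cv2.imwrite('pics/t53y.png',cv2.resize(im[160:260,220:460],(800,333),interpolation=cv2.INTER_CUBIC))
hsv=cv2.cvtColor(im,cv2.COLOR_BGR2HSV); b=cv2.inRange(hsv,(103,120,60),(122,255,255)); cs,_=cv2.findContours(b,0,2)
for c in cs:
    if cv2.contourArea(c)>100:
        r=cv2.minAreaRect(c); print(onz('top',[r[0]],108,P).round(0),r)
E
```

```text
[[600. 208. 108.]] ((261.6384582519531, 210.39231872558594), (22.20221710205078, 21.4580078125), 7.125016689300537)
[[608. 131. 108.]] ((292.5, 207.5), (23.0, 19.0), 90.0)
[[612.  51. 108.]] ((324.558837890625, 206.2647247314453), (18.675243377685547, 22.070741653442383), 14.03624439239502)
[[620. -25. 108.]] ((354.6891784667969, 203.36485290527344), (16.933094024658203, 22.851459503173828), 9.462322235107422)
```

View pics/s53z.png

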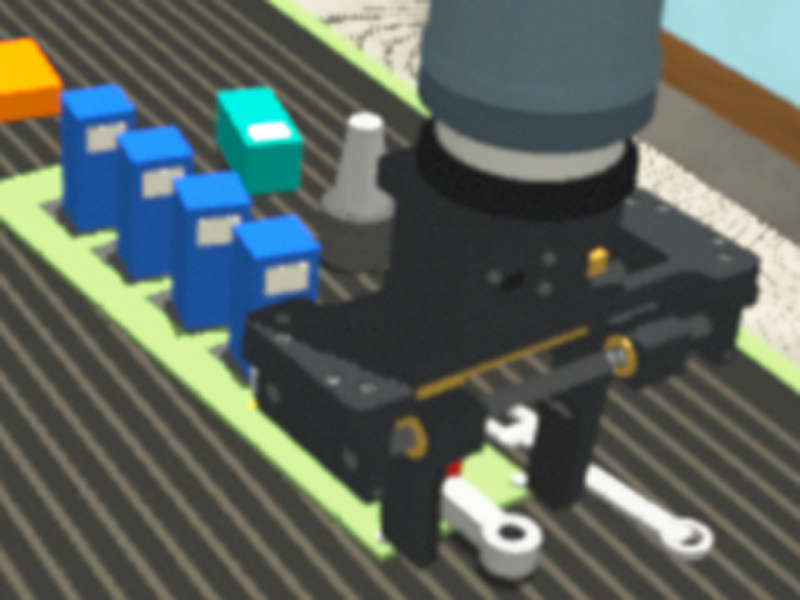

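View pics/t53y.png

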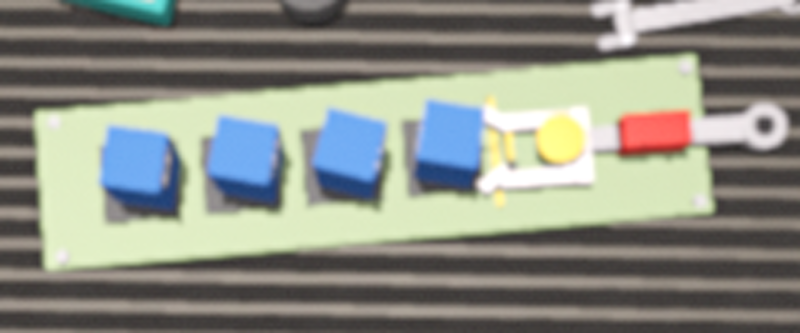

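Emit:
{"api": "servo_tool", "payload": {"commands": [[0.3,0.035,0.045,0,0],[0.3,0.07,0.095,0,0],[0.3,0.11,0.145,0,0],[0.3,0.14,0.19,0,0],[0.3,0.17,0.23,0,0]]}}

```text
clock: 53.9
eef_pos: [598.9, -291.8, 308.3]
orientation: [-0.001, 0.674, 0.739, 0.0]
ft_force: [-0.1, -0.9, 0.2]
finger_gap: 57.0
```

Emit:
{"api": "servo_tool", "payload": {"commands": [[0.3,0.03,0.04,0,0],[0.3,0.04,0.06,0,0],[0.3,0.04,0.06,0,0],[0.3,0.04,0.06,0,0],[0.3,0.04,0.06,0,0]]}}

```text
clock: 54.52
eef_pos: [635.9, -239.3, 310.0]
orientation: [0.0, 0.676, 0.737, -0.0]
ft_force: [0.3, -1.3, -0.1]
finger_gap: 57.4
```

```bash
python3 - <<'E'
from h import *
s=bot.read_state();im=save('wrist','w54');print(s['eef_pos']);cv2.imwrite('pics/w54z.png',cv2.resize(im[0:300,200:440],(480,600),interpolation=cv2.INTER_CUBIC)[:,:,::-1])
save('side','s54')
E
```

```text
[ 635.91875068 -239.26054037  309.99625307]
```

View pics/w54z.png

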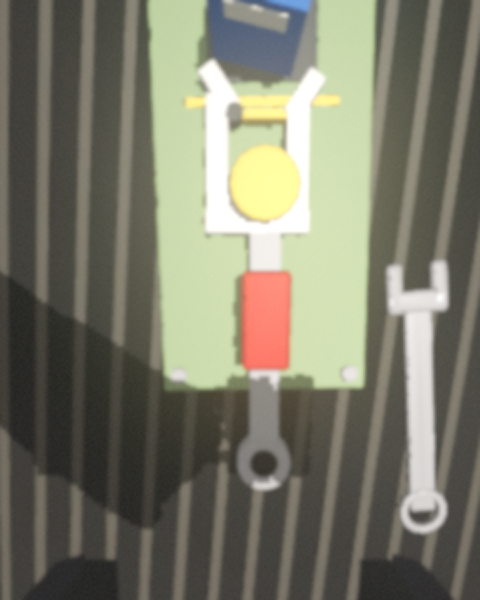

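View pics/s54.png

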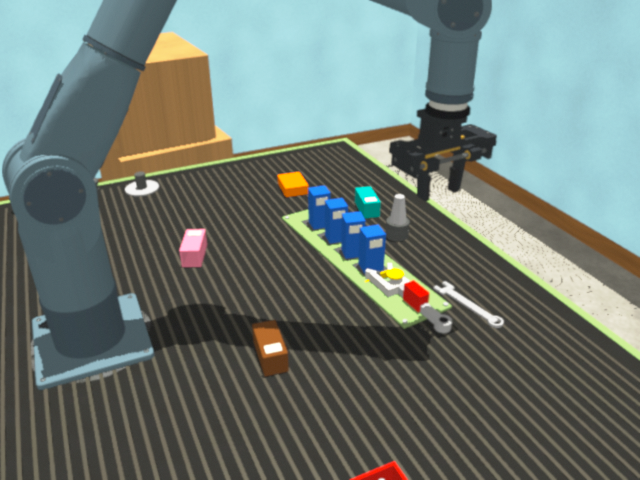

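```bash
python3 -c "
from cell import bot
print(bot.close_job(), bot.read_state()['clock'])"
```

```text
the job is handed in; nothing more can be done
the job is handed in; nothing more can be done
```

All four blue tubes are mouth-down on the four pegs, the draw hook is latched onto the tow pin, and I handed the job in at about 55 s of the 208 s allowed. No verdict was reported.

**How it went**
- **Tubes:** I gripped each one lightly near its closed end and let it swing mouth-down as I lifted. Two of them (pegs 2 and 3) came up leaning, and I used the peg inside the tube to straighten them. I then lowered each tube and released it.
- **Hook:** I carried it level to the carrier's open end and lowered it to about 1 mm above the deck. I pushed it along the carrier's +y until the latch load of about 4 N dropped to zero, then set it down and let go.

**Last checks**
- The final wrist, top and side pictures show all four tubes upright with their rims down.
- They show the pin behind the shut latch, and the hook lying straight on the deck.
- The gripper is clear of everything. The holder, case and wrench were never touched and look unmoved.

**What disagreed or is less certain**
- **Carrier position:** the top and wrist cameras placed the carrier about 4 mm apart. I followed the wrist camera for the hook.
- **Held-tube lean:** my estimates of how far a held tube leaned were ambiguous, by up to about 20°. I judged those insertions by the pictures and the measured force.
- **Hook lips and peg 1:** the hook's lips end within a millimetre or so of the tube on peg 1. That tube still looks upright.

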